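# Set the tared pan under the tip tray and tip the sample in

### The arm

A 7-joint arm with a two-finger parallel gripper is mounted at the origin on the work surface. World frame = base frame: x ahead of the robot, y to its left, z up, the work surface at z = 0. Lengths are in m, angles in rad, forces in N, time in s.
With the tool pointing down it reaches from about 0.4 to 0.85 m from the base axis. Payload 4.5 kg.
Tool frame: the origin (TCP) lies on the centre line of the jaws, within the pads' length; the fingertips stand 14 mm ahead of it and the grasp point (between the pads) lies 5 mm behind it; y points along the fingers, z is the direction in which the jaws open and shut, and the axes are right-handed (so a half turn about y gives the same grasp; the last joint's range is limited). The gripper opens to 88 mm and grips with 3 to 60 N. Pads are 18 mm wide; open, the fingers measure 123 mm over their backs; the gripper's body (75 mm by 187 mm) begins 45 mm behind the grasp point.
Start: joints at [1.147, 0.689, -0.195, 1.565, 0.157, 0.902, -0.215], TCP at [0.276, -0.561, 0.253] pointing down, gripper open.
Joint ranges: [-3.01, 3.01], [-0.46, 2.08], [-1.47, 1.51], [0.13, 2.56], [-1, 4.14], [0.04, 2.09], [-2.66, 2.66]. Speed limits (rad/s): [2.57, 2.57, 3.14, 3.14, 3.14, 3.14, 3.14].

### API

Orientations are given as a unit quaternion [x, y, z, w].
In Python, from plant import get_state, imaging, job gives the robot as it stands.
- The arm moves only by the tool send_rows, never from a script. Its argument "motion" is a list that holds one entry, the list of rows, each a list of 7 numbers: the turn, a rotation vector about the tool's x, y, z scaled (see below), then the shift along the tool's x, y, z scaled (see below), then the gripper's target within -1 to 1 (shut at 1, half-way at 0, fully open at -1). In form: [[[rx, ry, rz, tx, ty, tz, gripper], ...]]. A call has exactly 5 rows; each row shifts and turns the commanded pose from where the row before left it, along the tool's axes as they then stand; what a row does not reach is not made up. The controller multiplies each number of a shift by 0.02 m and each number of a turn by 0.08 rad. A row lasts 1/12 s, in which the tool goes at most 41.7 mm and 7.16 degrees, less where a joint would pass 70% of its speed; a pose out of reach is approached as far as the arm can. A call with a number of a shift or a turn outside -1 to 1 is refused whole. A call with a gripper value outside its range is refused whole. The fingers move at their own pace and stop on an object; "force" is the grip in N (left out, the last holds). Time passes only in rows, so rows that do not move let the fingers close, or fill a call up. It gives the time, the measured TCP pose, the force and the opening at its end, in the units of the state.
- get_state(): the state, without advancing time (a new reading comes with each control period).
- imaging.snapshot(name): name is "scene" or "top"; returns a dict with "img" (400x640x3 uint8, red, green, blue), "camera_matrix" (3x3 intrinsics, pixels), "dist_coeffs" ([k1, k2, p1, p2, k3] as OpenCV has them; the pictures are not rectified), "R" (3x3) and "t" (3): a world point X has camera coordinates R X + t. Camera axes: x right, y down, z forward; pixel columns grow to the right and rows downward; lengths in m; the calibration is good to about 2 mm. A picture is of the moment at which its call begins. There is no depth.
- job.finish_job(): hands the job in, once; it reports no verdict.
The state is a dict: "clock": time; "q": joint angles; "qd": joint speeds; "joint_torque": joint torques, N m; "tool_pos": TCP position; "eef_rot": TCP orientation; "contact_force": force on the tool from outside, world axes, zero at the start; "moment": the same for the moment, N m; "opening": opening from 0.0 (shut) to 1.0 (fully open).
Only numpy, scipy, OpenCV 4.12 (cv2) and the standard library are available. Lean on these libraries where they do the work, as an engineer would, in place of code of your own. Each camera call takes 0.05 s, during which the arm holds its last target.

### The job

The steel pan has been tared: lift it off the balance and set it down gently, upright, on the bench inside the lime-taped square under the mouth of the tip tray. Then set the sample tub with the violet lid on the ring marked on the tray and let go, so that its weight tips the tray and it slides into the pan. Leave the other two tubs and the glass beaker where they are.

Things in the scene. Friction and masses are not known exactly. Their poses are not given: they have to be found in the camera images.
- pan: Round steel pan, open at the top, 112 mm across, 60 mm high, walls 3 mm, floor 4 mm thick, about 280 g, with one straight red handle. Origin: centre of its underside; z up; the handle points along its +x. It starts on the round plate of the white balance, 76 mm above the bench; the handle points roughly to the robot's right, up to 80 degrees either way.
- pan_handle (a point): Point to grasp on the pan's red handle: 100 mm from the pan's axis and 47 mm above its underside, in the middle of the bar (14 mm wide, 18 mm high, running level from 62 to 142 mm from the axis). Axes as the pan's: x outward along the handle, y across it, z up.
- balance: White laboratory balance, fixed. Origin on the bench under the centre of its round steel plate (144 mm across, top at 76 mm). Its body is 190 mm wide (y) and runs 150 mm to -x (display side) and 90 mm to +x, 58 mm high.
- square (a point): Centre, on the bench, of the lime-taped square (132 mm inside, tape 8 mm wide) under the tray's mouth. The pan's round part belongs inside; its handle may stick out over the tape on any side but the tray's. Axes: +y points to the tip-tray stand, whose pivot line is 95 mm away and 120 mm up and whose foot starts 80 mm away; x is parallel to the pivot; z up.
- tray_ring (a point): Centre of the lime ring (44 mm across) on the tip tray's floor where the tub is to be set: 126 mm above the bench, 34 mm from the pivot towards the mouth. Floor level at rest, 60 mm wide between lips 7 mm high; from the ring 36 mm to the mouth, 85 mm to the tail. Axes turn with the tray: x across it, -y to the mouth, z up. Posts at the pivot (96 mm apart over all) end below the lips' top.
- tray (a joint): Tilt of the tip tray (rad): 0 level at rest, held by a counterweight at the tail; mouth fully down at 0.78 (lip then about 70 mm above the bench, just inside the pan's rim). At rest its underside is 122 mm above the bench and its mouth reaches to 25 mm from the square's centre, so the pan goes in beneath it from the open side. A tub on the ring tips it; once the tub is off, it swings back level.
- tub_center (a point): Centre (half-way up) of the sealed sample tub with the violet lid: a white cylinder 38 mm across, 36 mm high, about 120 g, standing on the bench. Its place in the row of three tubs varies.
- tub: The same tub; origin at the centre of its underside.
- tub_orange_center (a point): Centre of a like tub with an orange lid; leave alone.
- tub_white_center (a point): Centre of a like tub with a white lid; leave alone.
- beaker: Glass beaker, 70 mm across, 85 mm high, towards the far side; origin under it; leave alone.

How it is judged:
By the outcome, as a careful person would: the job done as asked, in the order asked, and still so for the second after the job is handed in, with the robot touching nothing.
It also fails if it takes over 54 s, if anything falls off the work surface, if the arm or the gripper's body presses on something with over 40 N, if the wrist force passes 120 N, or if a joint passes its speed limit or range.

## Working session

There is one attempt and no reset: what is moved stays moved. The work goes in short steps, Python scripts to look and compute and a tool call to move; the robot and the scene stay as the last step left them, time stands still between calls to the robot, and variables do not carry over. Pictures are saved under pics/ and viewed, and the job is handed in when it is done.

Besides the shell and the picture viewer there is one more tool, called after "Call:" as name([rows], argument=value, ...), one row to a line, values as JSON. send_rows: Moves the arm, as the interface text tells. Its arguments: {"type":"object","properties":{"motion":{"type":"array"},"force":{"type":"number"}},"required":["motion"]}

```bash
ls; mkdir -p pics; python3 - <<'E'
from plant import get_state, imaging, job
import cv2
s=get_state(); print({k:(v if not hasattr(v,'round') else v) for k,v in s.items()})
for n in ("scene","top"):
    d=imaging.snapshot(n); cv2.imwrite(f"pics/{n}0.png",d["img"][:,:,::-1])
    import numpy as np; np.savez(f"{n}0.npz",**{k:np.array(v) for k,v in d.items()})
    print(n,d["camera_matrix"],d["dist_coeffs"],d["R"],d["t"])
E
```

```text
pics
{'clock': 0.0, 'q': array([ 1.14679274,  0.69001308, -0.19451858,  1.56633413,  0.15732892,
        0.90251331, -0.21510004]), 'qd': array([-0.00194614, -0.00158319, -0.0007095 ,  0.00011301, -0.00025936,
       -0.00070746, -0.0008843 ]), 'joint_torque': array([ 1.92205935e-04, -5.27559328e+01, -1.26730442e+00, -1.53426558e+01,
       -5.26957749e-02,  6.63872706e-03,  1.45995741e-04]), 'tool_pos': array([ 0.27591977, -0.56011766,  0.25189462]), 'eef_rot': array([-0.16068701,  0.68928421, -0.68802385,  0.16028142]), 'contact_force': array([-0.29612299, -0.12063953,  0.93274145]), 'moment': array([ 0.04314894,  0.0406679 , -0.09548982]), 'opening': 1.0021667410460198}
scene [[400.28732574   0.         318.61469046]
 [  0.         400.28732574 194.32138222]
 [  0.           0.           1.        ]] [0.03200668 0.         0.         0.         0.        ] [[-0.84040613  0.54182781  0.01183901]
 [ 0.42150274  0.66719439 -0.61415559]
 [-0.3406655  -0.51114994 -0.78909616]] [ 0.48569487 -0.20534922  1.25460171]
top [[463.65807071   0.         313.95603598]
 [  0.         463.65807071 206.48841937]
 [  0.           0.           1.        ]] [0.03636574 0.         0.         0.         0.        ] [[-0.00632516 -0.99974935 -0.02147608]
 [-0.99699318  0.00796349 -0.07707902]
 [ 0.07723072  0.02092397 -0.99679366]] [0.02967866 0.59749997 1.17711161]
```

View pics/scene0.png

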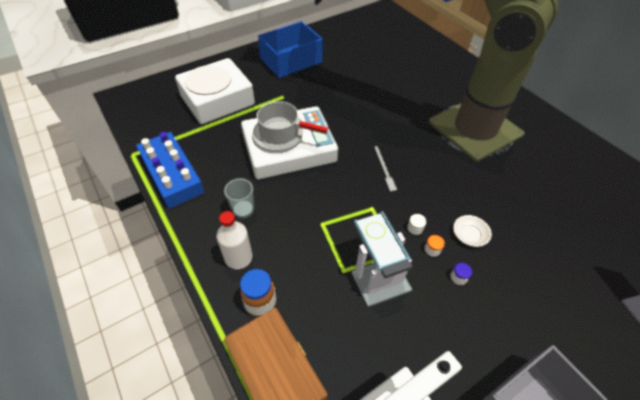

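View pics/top0.png

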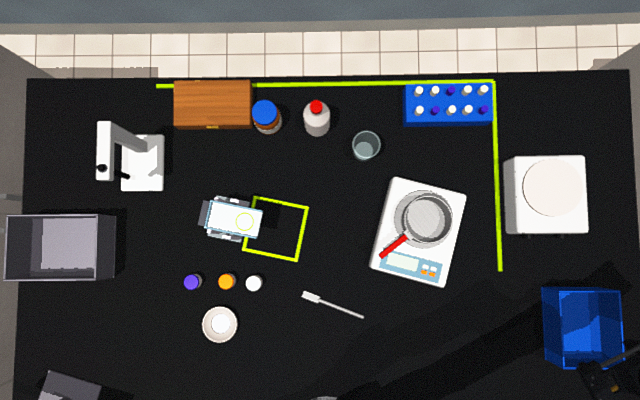

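The top view shows the pan at about (423,218) on the balance with its red handle towards (383,255). The square is around (277,229) with the tray mouth over its left side, the ring at (245,221), the violet tub at (192,282) and the beaker at (366,145).

```bash
cat > h.py <<'E'
import numpy as np, cv2
def load(n): return dict(np.load(n))
def ray(d,uv):
    p=cv2.undistortPoints(np.array(uv,float).reshape(-1,1,2),d["camera_matrix"],d["dist_coeffs"]).reshape(-1,2)
    v=np.c_[p,np.ones(len(p))]@d["R"]; C=-d["R"].T@d["t"]; return C,v
def onz(d,uv,z):
    C,v=ray(d,uv); return C+v*((z-C[2])/v[:,2])[:,None]
def tri(d1,u1,d2,u2):
    A=[];b=[]
    for d,u in((d1,u1),(d2,u2)):
        C,v=ray(d,[u]);v=v[0]/np.linalg.norm(v[0]);P=np.eye(3)-np.outer(v,v);A.append(P);b.append(P@C)
    x,r,_,_=np.linalg.lstsq(np.vstack(A),np.hstack(b),rcond=None);return x,np.sqrt(r)
def proj(d,X):
    return cv2.projectPoints(np.array(X,float).reshape(-1,3),cv2.Rodrigues(d["R"])[0],d["t"],d["camera_matrix"],d["dist_coeffs"])[0].reshape(-1,2)
def blobs(d,lo,hi,amin=15):
    h=cv2.cvtColor(d["img"],cv2.COLOR_RGB2HSV); m=cv2.inRange(h,np.array(lo),np.array(hi))
    n,l,s,c=cv2.connectedComponentsWithStats(m)
    return [(c[i],s[i],(l==i)) for i in range(1,n) if s[i,4]>=amin]
E
python3 - <<'E'
from h import *
T=load("top0.npz");S=load("scene0.npz")
np.set_printoptions(precision=4,suppress=True)
for nm,lo,hi in (("violet",(115,120,60),(140,255,255)),("orange",(8,150,120),(20,255,255)),("red",(0,150,90),(6,255,255)),("lime",(30,120,100),(45,255,255)),("redhi",(172,150,90),(180,255,255))):
    for k,d in(("T",T),("S",S)):
        for c,s,m in blobs(d,lo,hi):
            print(nm,k,c.round(1),s)
for n,d in (("top",T),("scene",S)):
    for (nm,x,y,w,h) in ([("a",175,180,150,120),("b",360,165,120,130)] if n=="top" else [("a",310,195,190,115),("b",230,85,130,100)]):
        im=d["img"][y:y+h,x:x+w]; k=min(800//w,600//h); cv2.imwrite(f"pics/{n}_{nm}.png",cv2.resize(im,None,fx=k,fy=k,interpolation=cv2.INTER_CUBIC)[:,:,::-1]); print(n,nm,k)
E
```

```text
violet T [450.1  90.4] [446  86  10  10  68]
violet T [483.1 109.2] [478 105  11   9  70]
violet T [434.6 110.1] [430 106  10   9  62]
violet T [190.6 281.8] [183 274  16  17 204]
violet S [163.1 135.3] [159 131   9  11  64]
violet S [155.5 161.2] [151 156  10  11  59]
violet S [179.4 163.5] [175 159   9  11  62]
violet S [463.  269.8] [454 262  19  17 243]
orange T [211.4 102.5] [ 173   80   77   48 3460]
orange T [264.8 124.9] [254 120  23   8  49]
orange T [423.5 271.7] [421 270   6   4  19]
orange T [431.6 273.9] [429 272   6   5  19]
orange T [226.4 281.1] [218 274  16  16  56]
orange S [435.6 241.9] [427 235  18  15 218]
orange S [262.  298.6] [246 287  27  18 117]
orange S [273.  361.2] [ 225  308  102   92 5577]
red T [315.6 106.1] [310 100  13  14 143]
red T [393.  245.7] [379 235  29  23 177]
red S [312.9 126.7] [300 122  27  10 132]
red S [226.5 217.9] [219 211  16  15 194]
lime T [426.2 128.3] [ 252   79  251  193 1913]
lime T [164.4  85.5] [156  84  18   5  73]
lime T [280.1 230.6] [242 196  67  66 706]
lime S [226.4 118.3] [175  96 109  44 460]
lime S [183.3 257.6] [ 130  151  122  249 1504]
lime S [341.9 233.5] [320 207  57  66 587]
lime S [369.5 261.9] [366 260   8   5  22]
top a 5
top b 4
scene a 4
scene b 6
```

View pics/top_a.png

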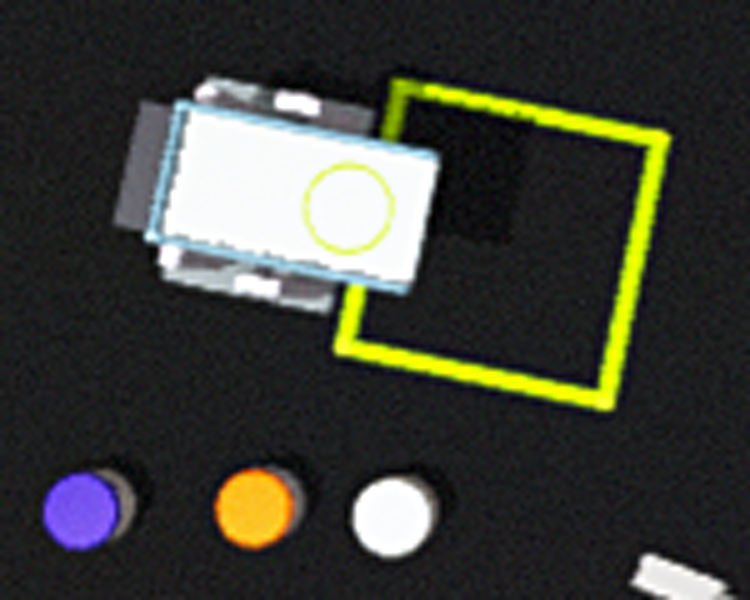

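View pics/top_b.png

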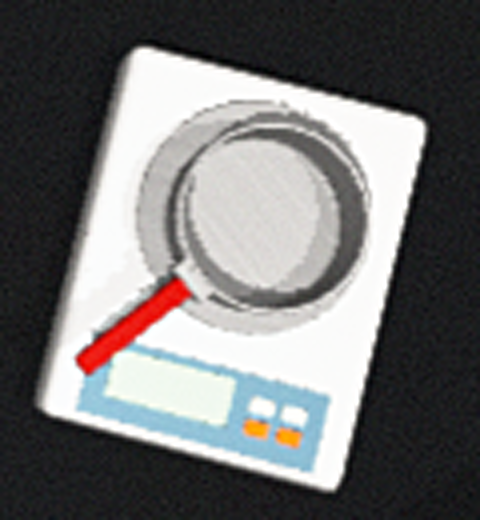

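View pics/scene_a.png

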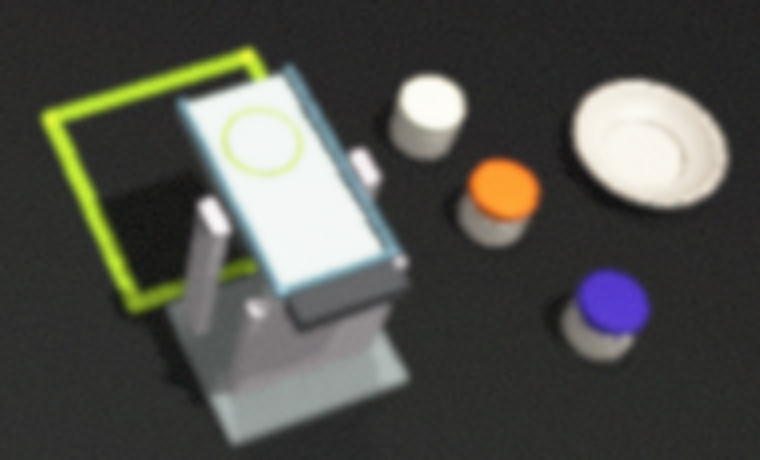

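View pics/scene_b.png

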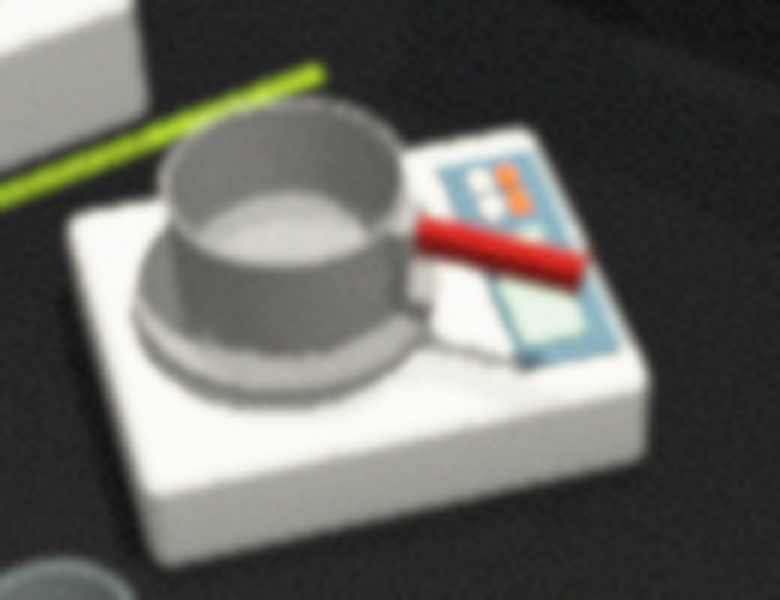

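```bash
python3 - <<'E'
from h import *
T=load("top0.npz");S=load("scene0.npz")
np.set_printoptions(precision=4,suppress=True)
A=lambda p,o,k:[(p[0]+.5)/k+o[0]-.5,(p[1]+.5)/k+o[1]-.5]
# square
sq=[A(p,(175,180),5) for p in((395,80),(670,132),(613,410),(335,353))]
P=onz(T,sq,0.0);print("sq corners",P[:,:2],"c",P.mean(0),[np.linalg.norm(P[i]-P[(i+1)%4]) for i in range(4)])
for a,b in((0,1),(3,2)): v=P[a]-P[b];print("stand dir ang",np.degrees(np.arctan2(v[1],v[0])))
for a,b in((0,3),(1,2)): v=P[a]-P[b];print("x? ang",np.degrees(np.arctan2(v[1],v[0])))
sqs=[A(p,(310,195),4) for p in((250,50),(45,117),(133,308))]
print("scene sq",onz(S,sqs,0)[:,:2])
# ring
rt=A((349,208),(175,180),5);rs=A((262,141),(310,195),4)
print("ring T",onz(T,[rt],.126),"S",onz(S,[rs],.126),tri(T,rt,S,rs))
# tubs lids
for nm,t,s in(("violet",A((81,512),(175,180),5),A((612,303),(310,195),4)),("orange",A((255,508),(175,180),5),A((504,189),(310,195),4)),("white",A((393,516),(175,180),5),A((432,101),(310,195),4))):
    print(nm,onz(T,[t],.036),onz(S,[s],.036),tri(T,t,S,s))
# handle
for nm,d in(("T",T),("S",S)):
    c,s,m=[b for b in blobs(d,(0,140,80),(6,255,255)) if (380<b[0][0]<410 if nm=="T" else 300<b[0][0]<330)][0]
    ys,xs=np.nonzero(m);pts=np.c_[xs,ys].astype(np.float32)
    r=cv2.minAreaRect(pts);bx=cv2.boxPoints(r)
    l=[np.linalg.norm(bx[0]-bx[1]),np.linalg.norm(bx[1]-bx[2])]
    if l[0]>l[1]: e=[(bx[1]+bx[2])/2,(bx[0]+bx[3])/2]
    else: e=[(bx[0]+bx[1])/2,(bx[2]+bx[3])/2]
    q=onz(d,e,.132 if nm=="T" else .125);v=q[0]-q[1];print("handle",nm,r,q[:,:2],np.linalg.norm(v),np.degrees(np.arctan2(v[1],v[0])))
# pan rim: ellipse from crop pts
rimT=A((271,209),(360,165),4)
rim=[A(p,(230,85),6) for p in((160,185),(285,97),(407,185),(290,265))]
q=onz(S,rim,.136);print("rimS",q[:,:2],"c",((q[0]+q[2])/2)[:2],((q[1]+q[3])/2)[:2])
# balance corners top z .058
b=[A(p,(360,165),4) for p in((140,45),(427,120),(337,493),(37,410))]
q=onz(T,b,.058);print("bal",q[:,:2]);print([np.linalg.norm(q[i]-q[(i+1)%4]) for i in range(4)])
E
```

```text
sq corners [[0.6297 0.1857]
 [0.6009 0.04  ]
 [0.4552 0.0707]
 [0.4859 0.2167]] c [0.5429 0.1283 0.    ] [np.float64(0.14849735755724147), np.float64(0.14885658433275786), np.float64(0.14921279875107876), np.float64(0.14714197699978077)]
stand dir ang 78.8111329216017
stand dir ang 78.14876493981883
x? ang -12.155046030951222
x? ang -11.87234825461405
scene sq [[0.4549 0.0713]
 [0.5989 0.0432]
 [0.6286 0.1842]]
ring T [[0.5561 0.1881 0.126 ]] S [[0.5553 0.1886 0.126 ]] (array([0.5558, 0.1884, 0.1262]), array([0.0006]))
violet [[0.4072 0.3387 0.036 ]] [[0.4095 0.3407 0.036 ]] (array([0.4069, 0.3399, 0.0318]), array([0.]))
orange [[0.4086 0.2504 0.036 ]] [[0.4091 0.2525 0.036 ]] (array([0.408 , 0.2513, 0.0335]), array([0.0008]))
white [[0.4041 0.1803 0.036 ]] [[0.4029 0.1815 0.036 ]] (array([0.4035, 0.1809, 0.0358]), array([0.0012]))
handle T ((392.9024353027344, 246.11061096191406), (6.063390731811523, 32.79081344604492), 50.90614700317383) [[ 0.5192 -0.19  ]
 [ 0.4716 -0.1301]] 0.07650201632651706 -51.50826426519929
handle S ((312.8235778808594, 126.70589447021484), (27.163990020751953, 4.850712299346924), 14.03624439239502) [[ 0.5179 -0.1899]
 [ 0.472  -0.1309]] 0.07473555634983184 -52.091172103098394
rimS [[ 0.6065 -0.2679]
 [ 0.5293 -0.2916]
 [ 0.5127 -0.2095]
 [ 0.5827 -0.1918]] c [ 0.5596 -0.2387] [ 0.556  -0.2417]
bal [[ 0.6706 -0.1787]
 [ 0.6216 -0.3554]
 [ 0.392  -0.2933]
 [ 0.4431 -0.1106]]
[np.float64(0.1833466136801333), np.float64(0.2379314107784661), np.float64(0.1896805044232414), np.float64(0.23747660461003314)]
```

```bash
cat >> h.py <<'E'
from scipy.spatial.transform import Rotation as Ro
def where(): 
    from plant import get_state
    s=get_state(); return s, np.array(s["tool_pos"]), Ro.from_quat(s["eef_rot"])
def go(target,zyaw=None,grasp=False):
    """target = TCP position; zyaw = wanted heading (deg) of tool z (mod 180)."""
    s,p,R=where(); np.set_printoptions(precision=4,suppress=True)
    z=R.as_matrix()[:,2]; y=R.as_matrix()[:,1]; yaw=np.degrees(np.arctan2(z[1],z[0]))
    print("t",round(s["clock"],2),"tcp",p,"zyaw",round(yaw,2),"y",y,"q",np.array(s["q"]).round(2),"open",round(s["opening"],3),"F",np.array(s["contact_force"]).round(1))
    if zyaw is not None:
        dy=(zyaw-yaw+90)%180-90
        xd=np.array([0,0,0.]); zd=np.array([np.cos(np.radians(yaw+dy)),np.sin(np.radians(yaw+dy)),0]); yd=np.array([0,0,-1.]); xd=np.cross(yd,zd)
        Rd=Ro.from_matrix(np.c_[xd,yd,zd]); rv=(R.inv()*Rd).as_rotvec()
        print("turn deg",dy,"turn units",rv/0.08)
        print("shift units if turned first",Rd.inv().apply(np.array(target)-p)/0.02)
    print("shift units now",R.inv().apply(np.array(target)-p)/0.02)
E
python3 - <<'E'
from h import *
T=load("top0.npz")
print("beaker",onz(T,[(366,141)],.085))
a=np.radians(128.3);c=np.array([.5587,-.240]);g=c+.092*np.array([np.cos(a),np.sin(a)])
print(g); go([g[0],g[1],.19],128.3-90)
E
```

```text
beaker [[ 0.75439177 -0.1057006   0.085     ]]
[ 0.50168033 -0.16780057]
t 0.1 tcp [ 0.2759 -0.5602  0.252 ] zyaw -63.77 y [-0.0008  0.0014 -1.    ] q [ 1.15  0.69 -0.19  1.57  0.16  0.9  -0.22] open 1.002 F [-0.3 -0.4  0.4]
turn deg -77.93318111825826 turn units [ 0.0165 17.0024  0.0152]
shift units if turned first [  8.4008   3.1    -21.0164]
shift units now [-18.7961   3.1189 -12.6035]
```

Call:
send_rows([
  [[0,0.85,0,0,0,0,-1],[0,0.85,0,0,0,0,-1],[0,0.85,0,0,0,0,-1],[0,0.85,0,0,0,0,-1],[0,0.85,0,0,0,0,-1]],
])

```text
clock: 0.52
tool_pos: [0.2761, -0.5603, 0.2523]
eef_rot: [-0.041, 0.706, -0.706, 0.04]
contact_force: [0.5, -0.3, -0.8]
opening: 1.004
```

Call:
send_rows([
  [[0,0.85,0,0,0,0,-1],[0,0.85,0,0,0,0,-1],[0,0.85,0,0,0,0,-1],[0,0.85,0,0,0,0,-1],[0,0.85,0,0,0,0,-1]],
])

```text
clock: 0.93
tool_pos: [0.2761, -0.5603, 0.2522]
eef_rot: [0.079, 0.703, -0.702, -0.08]
contact_force: [-1.0, -0.0, -0.6]
opening: 1.003
```

Call:
send_rows([
  [[0,0.85,0,0,0,0,-1],[0,0.85,0,0,0,0,-1],[0,0.85,0,0,0,0,-1],[0,0.85,0,0,0,0,-1],[0,0.85,0,0,0,0,-1]],
])

```text
clock: 1.35
tool_pos: [0.2761, -0.5603, 0.2522]
eef_rot: [0.197, 0.679, -0.679, -0.198]
contact_force: [0.1, 0.4, 0.5]
opening: 0.998
```

Call:
send_rows([
  [[0,0.85,0,0,0,0,-1],[0,0.85,0,0,0,0,-1],[0,0.85,0,0,0,0,-1],[0,0.85,0,0,0,0,-1],[0,0.85,0,0,0,0,-1]],
])

```text
clock: 1.77
tool_pos: [0.2762, -0.5603, 0.2523]
eef_rot: [0.309, 0.636, -0.636, -0.31]
contact_force: [0.0, -0.1, -0.6]
opening: 0.999
```

```bash
python3 - <<'E'
from h import *
go([.5017,-.1678,.19],38.3)
E
```

```text
t 1.77 tcp [ 0.2762 -0.5603  0.2523] zyaw -141.88 y [-0.0003  0.001  -1.    ] q [ 0.93  0.7   0.2   1.58 -0.17  0.89 -1.28] open 0.999 F [ 0.  -0.1 -0.6]
turn deg 0.17724691577291196 turn units [ 0.0041 -0.0387  0.0121]
shift units if turned first [  8.4125   3.1129 -21.0091]
shift units now [  8.4744   3.128  -20.982 ]
```

Call:
send_rows([
  [[0,0,0,0.34,0.1,-0.84,-1],[0,0,0,0.34,0.1,-0.84,-1],[0,0,0,0.34,0.1,-0.84,-1],[0,0,0,0.34,0.1,-0.84,-1],[0,0,0,0.34,0.1,-0.84,-1]],
])

```text
clock: 2.18
tool_pos: [0.3214, -0.4808, 0.2423]
eef_rot: [0.308, 0.637, -0.636, -0.308]
contact_force: [-0.1, 0.2, 0.1]
opening: 1.0
```

Call:
send_rows([
  [[0,0,0,0.34,0.1,-0.84,-1],[0,0,0,0.34,0.1,-0.84,-1],[0,0,0,0.34,0.1,-0.84,-1],[0,0,0,0.34,0.1,-0.84,-1],[0,0,0,0.34,0.1,-0.84,-1]],
])

```text
clock: 2.6
tool_pos: [0.3662, -0.4021, 0.2323]
eef_rot: [0.308, 0.637, -0.636, -0.308]
contact_force: [0.2, 0.9, 0.1]
opening: 0.998
```

Call:
send_rows([
  [[0,0,0,0.34,0.1,-0.84,-1],[0,0,0,0.34,0.1,-0.84,-1],[0,0,0,0.34,0.1,-0.84,-1],[0,0,0,0.34,0.1,-0.84,-1],[0,0,0,0.34,0.1,-0.84,-1]],
])

```text
clock: 3.02
tool_pos: [0.411, -0.3234, 0.2224]
eef_rot: [0.308, 0.636, -0.636, -0.308]
contact_force: [0.1, 0.3, -0.6]
opening: 1.002
```

Call:
send_rows([
  [[0,0,0,0.34,0.1,-0.84,-1],[0,0,0,0.34,0.1,-0.84,-1],[0,0,0,0.34,0.1,-0.84,-1],[0,0,0,0.34,0.1,-0.84,-1],[0,0,0,0.34,0.1,-0.84,-1]],
])

```text
clock: 3.43
tool_pos: [0.4558, -0.2446, 0.2124]
eef_rot: [0.308, 0.636, -0.636, -0.308]
contact_force: [0.2, 0.3, -0.7]
opening: 1.004
```

Call:
send_rows([
  [[0,0,0,0.34,0.1,-0.84,-1],[0,0,0,0.34,0.1,-0.84,-1],[0,0,0,0.34,0.1,-0.84,-1],[0,0,0,0.34,0.1,-0.84,-1],[0,0,0,0.34,0.1,-0.84,-1]],
])

```text
clock: 3.85
tool_pos: [0.5006, -0.1659, 0.2023]
eef_rot: [-0.308, -0.636, 0.636, 0.308]
contact_force: [-0.3, -0.2, 0.8]
opening: 0.999
```

```bash
python3 - <<'E'
from h import *
from plant import imaging
go([.5017,-.1678,.128-.005],38.3)
d=imaging.snapshot("scene");cv2.imwrite("pics/s1.png",cv2.resize(d["img"][60:220,190:430],None,fx=3,fy=3)[:,:,::-1])
E
```

```text
t 3.85 tcp [ 0.5006 -0.1659  0.2023] zyaw -141.68 y [-0.0007  0.0002 -1.    ] q [ 0.08  0.65  0.25  1.93 -0.27  0.6  -1.96] open 0.999 F [-0.3 -0.2  0.8]
turn deg -0.023746689079473526 turn units [-0.0047  0.0052  0.0076]
shift units if turned first [-0.1091  3.9669  0.0176]
shift units now [-0.1115  3.9668  0.0162]
```

View pics/s1.png

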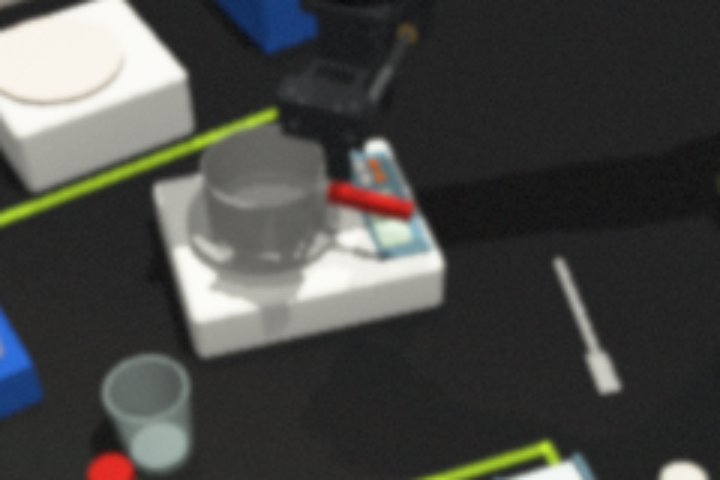

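The gripper hovers over the red handle, which is at about (370,200) in the crop. I descend and grasp.

Call:
send_rows([
  [[0,0,0,-0.1,0.8,0,-1],[0,0,0,0,0.8,0,-1],[0,0,0,0,0.8,0,-1],[0,0,0,0,0.8,0,-1],[0,0,0,0,0.77,0,-1]],
])

```text
clock: 4.32
tool_pos: [0.5014, -0.1687, 0.1224]
eef_rot: [-0.308, -0.636, 0.636, 0.308]
contact_force: [0.7, -0.3, -0.0]
opening: 0.995
```

Call:
send_rows([
  [[0,0,0,0,0,0,0.2],[0,0,0,0,0,0,0.4],[0,0,0,0,0,0,0.6],[0,0,0,0,0,0,0.7],[0,0,0,0,0,0,1]],
], force=20)

```text
clock: 4.73
tool_pos: [0.5022, -0.1687, 0.1242]
eef_rot: [0.309, 0.636, -0.636, -0.308]
contact_force: [0.4, -1.5, 0.5]
opening: 0.642
```

Call:
send_rows([
  [[0,0,0,0,0,0,1],[0,0,0,0,0,0,1],[0,0,0,0,0,0,1],[0,0,0,0,0,0,1],[0,0,0,0,0,0,1]],
], force=60)

```text
clock: 5.15
tool_pos: [0.5017, -0.1684, 0.1234]
eef_rot: [-0.308, -0.636, 0.636, 0.308]
contact_force: [0.8, -0.4, 0.3]
opening: 0.268
```

```bash
python3 - <<'E'
from h import *
from plant import imaging
go([.5017,-.1678,.128-.005],38.3)
d=imaging.snapshot("top");cv2.imwrite("pics/t2.png",cv2.resize(d["img"][160:310,350:490],None,fx=4,fy=4)[:,:,::-1])
E
```

```text
t 5.15 tcp [ 0.5017 -0.1684  0.1234] zyaw -141.69 y [ 0.0001 -0.     -1.    ] q [ 0.13  0.78  0.18  1.97 -0.32  0.41 -1.92] open 0.268 F [ 0.8 -0.4  0.3]
turn deg -0.011674833848360322 turn units [ 0.0001  0.0025 -0.0009]
shift units if turned first [ 0.0245  0.0194 -0.0208]
shift units now [ 0.0245  0.0194 -0.0208]
```

View pics/t2.png

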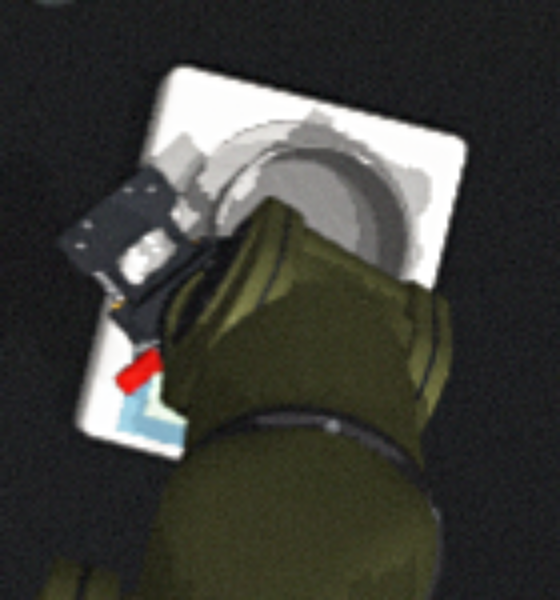

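The gripper straddles the handle, whose end shows at (138,372), and the fingers are still closing.

Call:
send_rows([
  [[0,0,0,0,0,0,1],[0,0,0,0,0,0,1],[0,0,0,0,0,0,1],[0,0,0,0,0,0,1],[0,0,0,0,0,0,1]],
], force=60)

```text
clock: 5.62
tool_pos: [0.5016, -0.1686, 0.1233]
eef_rot: [-0.308, -0.636, 0.636, 0.308]
contact_force: [0.1, -1.0, 0.3]
opening: 0.152
```

Call:
send_rows([
  [[0,0,0,0,0,0,1],[0,0,0,0,0,0,1],[0,0,0,0,-0.1,0,1],[0,0,0,0,-0.2,0,1],[0,0,0,0,-0.2,0,1]],
])

```text
clock: 6.03
tool_pos: [0.5013, -0.168, 0.1333]
eef_rot: [0.308, 0.636, -0.636, -0.309]
contact_force: [0.2, 0.8, -2.6]
opening: 0.154
```

Call:
send_rows([
  [[0,0,0,0,-0.3,0,1],[0,0,0,0,-0.4,0,1],[0,0,0,0,-0.4,0,1],[0,0,0,0,-0.4,0,1],[0,0,0,0,-0.4,0,1]],
])

```text
clock: 6.45
tool_pos: [0.5018, -0.1685, 0.1724]
eef_rot: [0.308, 0.636, -0.636, -0.308]
contact_force: [-0.4, -0.3, -1.6]
opening: 0.151
```

```bash
python3 - <<'E'
from h import *
from plant import imaging
go([.5017,-.1678,.2],38.3)
d=imaging.snapshot("scene");cv2.imwrite("pics/s3.png",cv2.resize(d["img"][60:220,190:430],None,fx=3,fy=3)[:,:,::-1])
E
```

```text
t 6.45 tcp [ 0.5018 -0.1685  0.1724] zyaw -141.69 y [ 0.0005 -0.0002 -1.    ] q [ 0.1   0.7   0.23  1.95 -0.29  0.53 -1.94] open 0.151 F [-0.4 -0.3 -1.6]
turn deg -0.007506710053348797 turn units [ 0.004   0.0016 -0.0057]
shift units if turned first [ 0.0286 -1.3793 -0.0178]
shift units now [ 0.028  -1.3793 -0.0182]
```

View pics/s3.png

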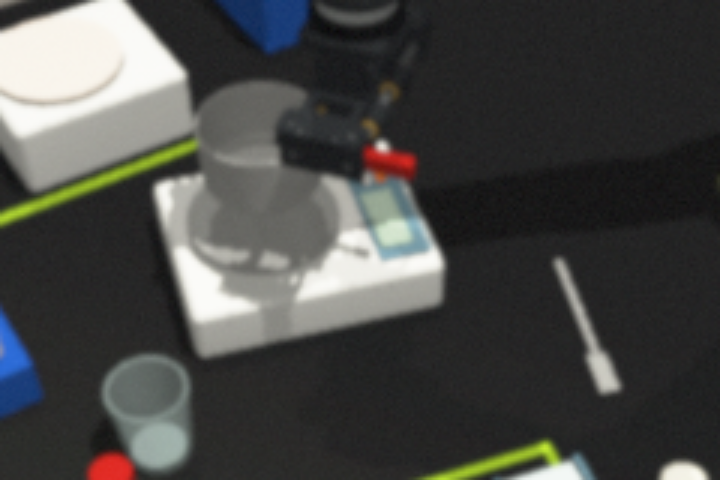

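Call:
send_rows([
  [[0,-0.3,0,0,-0.3,0,1],[0,-0.5,0,0,-0.3,0,1],[0,-0.7,0,0,-0.3,0,1],[0,-0.7,0,0,-0.2,0,1],[0,-0.7,0,0,-0.1,0,1]],
])

```text
clock: 6.92
tool_pos: [0.5018, -0.1686, 0.1961]
eef_rot: [-0.231, -0.668, 0.668, 0.231]
contact_force: [0.1, -0.3, -2.6]
opening: 0.153
```

Call:
send_rows([
  [[0,-0.8,0,0,0,0,1],[0,-0.8,0,0,0,0,1],[0,-0.8,0,0,0,0,1],[0,-0.8,0,0,0,0,1],[0,-0.8,0,0,0,0,1]],
])

```text
clock: 7.33
tool_pos: [0.5015, -0.1687, 0.1955]
eef_rot: [-0.121, -0.696, 0.697, 0.122]
contact_force: [-0.3, -0.1, -3.0]
opening: 0.154
```

Call:
send_rows([
  [[0,-0.8,0,0,0,0,1],[0,-0.8,0,0,0,0,1],[0,-0.8,0,0,0,0,1],[0,-0.8,0,0,0,0,1],[0,-0.8,0,0,0,0,1]],
])

```text
clock: 7.75
tool_pos: [0.5014, -0.1688, 0.1955]
eef_rot: [-0.009, -0.707, 0.707, 0.009]
contact_force: [-0.5, 0.1, -2.9]
opening: 0.154
```

Call:
send_rows([
  [[0,-0.8,0,0,0,0,1],[0,-0.8,0,0,0,0,1],[0,-0.8,0,0,0,0,1],[0,-0.8,0,0,0,0,1],[0,-0.8,0,0,0,0,1]],
])

```text
clock: 8.17
tool_pos: [0.5014, -0.1689, 0.1955]
eef_rot: [0.104, -0.699, 0.7, -0.104]
contact_force: [-0.0, 0.3, -2.0]
opening: 0.15
```

Call:
send_rows([
  [[0,-0.7,0,0,0,0,1],[0,-0.5,0,0,0,0,1],[0,-0.4,0,0,0,0,1],[0,-0.2,0,0,0,0,1],[0,0,0,0,0,0,1]],
])

```text
clock: 8.58
tool_pos: [0.5016, -0.1687, 0.1954]
eef_rot: [0.153, -0.69, 0.691, -0.152]
contact_force: [0.1, -0.2, -2.9]
opening: 0.151
```

```bash
python3 - <<'E'
from h import *
from plant import imaging
sqc=np.array([.5427,.1285]); ys=np.array([np.cos(np.radians(78.5)),np.sin(np.radians(78.5))])
hd=np.array([np.cos(np.radians(205)),np.sin(np.radians(205))])
e=sqc-.075*ys+.092*hd; f=sqc+.092*hd
print("entry",e,"final",f)
go([e[0],e[1],.195],115)
for n in("scene","top"):
  d=imaging.snapshot(n);np.savez(n+"4.npz",**d);cv2.imwrite(f"pics/{n}4.png",cv2.resize(d["img"][60:260,190:450] if n=="scene" else d["img"][140:320,300:500],None,fx=3,fy=3)[:,:,::-1])
E
```

```text
entry [0.44436709 0.01612477] final [0.45931968 0.08961912]
t 8.58 tcp [ 0.5016 -0.1687  0.1954] zyaw -65.1 y [-0.0001 -0.0003 -1.    ] q [ 0.32  0.65 -0.14  1.91  0.15  0.59 -1.05] open 0.151 F [ 0.1 -0.2 -2.9]
turn deg 0.09845025810608377 turn units [-0.0029 -0.0215  0.0024]
shift units if turned first [-1.3134  0.0198 -9.5847]
shift units now [-1.2969  0.0173 -9.5869]
```

View pics/scene4.png

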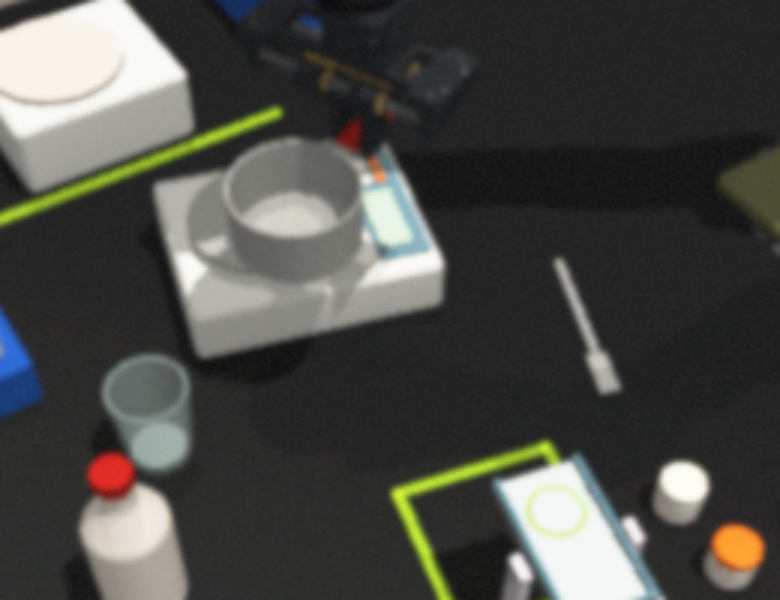

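View pics/top4.png

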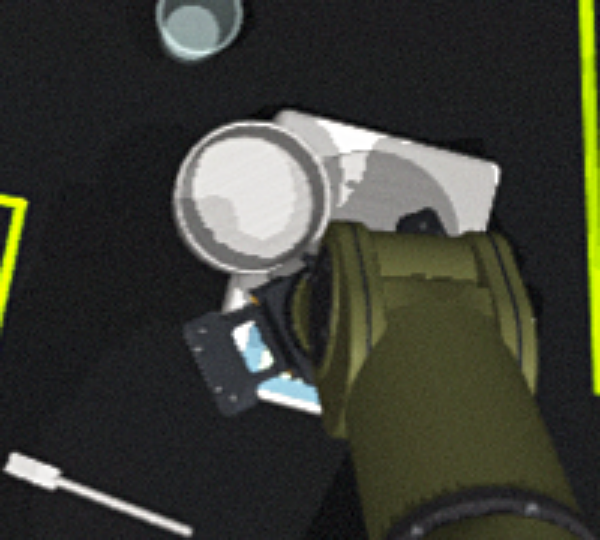

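The pan hangs level with its rim centre at about (252,197) in the top crop, and the beaker is clear. I carry it to the entry point outside the tray mouth.

Call:
send_rows([
  [[0,0,0,-0.03,0,-0.25,1],[0,0,0,-0.06,0,-0.45,1],[0,0,0,-0.08,0,-0.6,1],[0,0,0,-0.1,0,-0.7,1],[0,0,0,-0.1,0,-0.7,1]],
])

```text
clock: 9.1
tool_pos: [0.485, -0.1145, 0.1953]
eef_rot: [-0.153, 0.691, -0.69, 0.152]
contact_force: [0.3, -0.3, -1.9]
opening: 0.152
```

Call:
send_rows([
  [[0,0,0,-0.1,0,-0.7,1],[0,0,0,-0.1,0,-0.7,1],[0,0,0,-0.1,0,-0.7,1],[0,0,0,-0.1,0,-0.7,1],[0,0,0,-0.1,0,-0.7,1]],
])

```text
clock: 9.52
tool_pos: [0.4645, -0.0465, 0.1954]
eef_rot: [-0.153, 0.691, -0.69, 0.153]
contact_force: [-0.1, 0.0, -3.6]
opening: 0.152
```

Call:
send_rows([
  [[0,0,0,-0.1,0,-0.7,1],[0,0,0,-0.1,0,-0.7,1],[0,0,0,-0.1,0,-0.7,1],[0,0,0,-0.08,0,-0.6,1],[0,0,0,-0.07,0,-0.5,1]],
])

```text
clock: 9.93
tool_pos: [0.4455, 0.0155, 0.1955]
eef_rot: [-0.153, 0.691, -0.69, 0.153]
contact_force: [-0.3, 0.1, -3.1]
opening: 0.15
```

Call:
send_rows([
  [[0,0,0,0,0,-0.25,1],[0,0,0,0,0,0,1],[0,0,0,0,0,0,1],[0,0,0,0,0,0,1],[0,0,0,0,0,0,1]],
])

```text
clock: 10.35
tool_pos: [0.4447, 0.017, 0.1953]
eef_rot: [0.152, -0.69, 0.691, -0.152]
contact_force: [-0.5, -0.7, -2.6]
opening: 0.148
```

```bash
python3 - <<'E'
from h import *
from plant import imaging
go([.4444,.0161,.065],115)
for n in("scene","top"):
  d=imaging.snapshot(n);np.savez(n+"5.npz",**d);cv2.imwrite(f"pics/{n}5.png",cv2.resize(d["img"][100:280,230:450] if n=="scene" else d["img"][130:320,180:400],None,fx=3,fy=3)[:,:,::-1])
E
```

```text
t 10.35 tcp [0.4447 0.017  0.1953] zyaw -65.23 y [ 0.0003 -0.0005 -1.    ] q [-0.09  0.57 -0.08  2.15  0.1   0.43 -1.39] open 0.148 F [-0.5 -0.7 -2.6]
turn deg 0.22878503093050995 turn units [-0.0067 -0.0499 -0.0008]
shift units if turned first [0.033  6.5159 0.0326]
shift units now [0.0333 6.516  0.0293]
```

View pics/scene5.png

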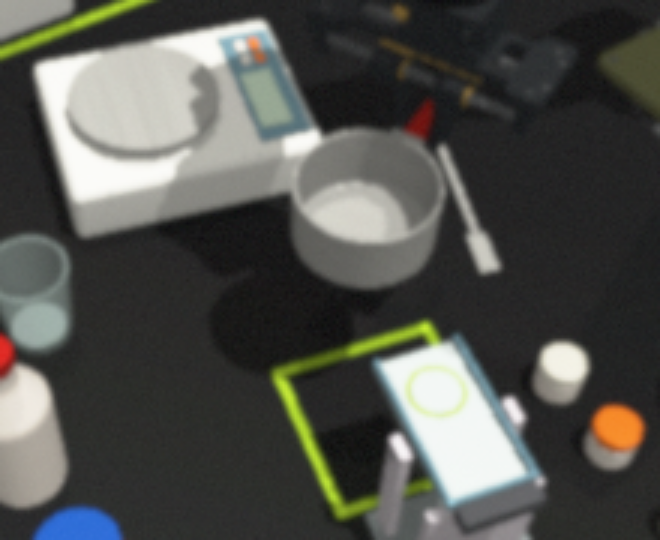

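View pics/top5.png

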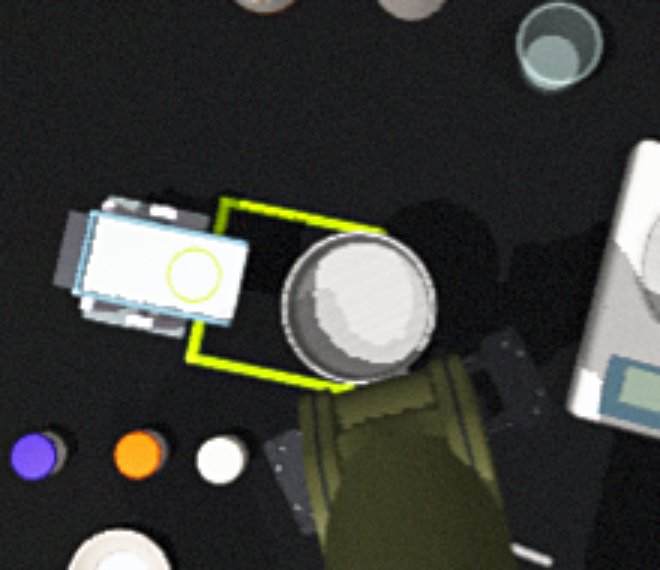

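```bash
python3 - <<'E'
from h import *
T=load("top5.npz");S=load("scene5.npz")
A=lambda p,o,k:[(p[0]+.5)/k+o[0]-.5,(p[1]+.5)/k+o[1]-.5]
np.set_printoptions(precision=4,suppress=True)
print(onz(T,[A(p,(180,130),3) for p in((359.5,306.5),(282,308),(437,306),(360,231),(360,383))],.213))
print(onz(S,[A(p,(230,100),3) for p in((293,187),(445,190),(365,129),(368,232))],.213))
print(tri(T,A((359.5,306.5),(180,130),3),S,A((368,182),(230,100),3)))
E
```

```text
[[ 0.5281  0.0532  0.213 ]
 [ 0.5274  0.1093  0.213 ]
 [ 0.5281 -0.0029  0.213 ]
 [ 0.5829  0.0526  0.213 ]
 [ 0.4731  0.053   0.213 ]]
[[0.5792 0.0324 0.213 ]
 [0.4874 0.0937 0.213 ]
 [0.5002 0.012  0.213 ]
 [0.5581 0.0963 0.213 ]]
(array([0.5277, 0.0538, 0.2083]), array([0.0008]))
```

Call:
send_rows([
  [[0,0,0,0,0.2,0,1],[0,0,0,0,0.4,0,1],[0,0,0,0,0.5,0,1],[0,0,0,0,0.5,0,1],[0,0,0,0,0.5,0,1]],
])

```text
clock: 10.87
tool_pos: [0.4444, 0.0176, 0.1523]
eef_rot: [-0.152, 0.691, -0.691, 0.152]
contact_force: [0.6, -0.4, -2.7]
opening: 0.15
```

Call:
send_rows([
  [[0,0,0,0,0.5,0,1],[0,0,0,0,0.5,0,1],[0,0,0,0,0.5,0,1],[0,0,0,0,0.5,0,1],[0,0,0,0,0.5,0,1]],
])

```text
clock: 11.28
tool_pos: [0.4445, 0.0177, 0.1022]
eef_rot: [-0.152, 0.691, -0.691, 0.152]
contact_force: [0.3, 0.9, -3.2]
opening: 0.153
```

Call:
send_rows([
  [[0,0,0,0,0.5,0,1],[0,0,0,0,0.5,0,1],[0,0,0,0,0.5,0,1],[0,0,0,0,0.2,0,1],[0,0,0,0,0,0,1]],
])

```text
clock: 11.7
tool_pos: [0.444, 0.0177, 0.0681]
eef_rot: [-0.153, 0.691, -0.69, 0.152]
contact_force: [0.3, -0.4, -3.0]
opening: 0.152
```

```bash
python3 - <<'E'
from h import *
from plant import imaging
go([.4594,.0919,.067],115)
n="scene"
d=imaging.snapshot(n);np.savez(n+"6.npz",**d);cv2.imwrite(f"pics/{n}6.png",cv2.resize(d["img"][100:300,230:450],None,fx=3,fy=3)[:,:,::-1])
E
```

```text
t 11.7 tcp [0.444  0.0177 0.0681] zyaw -65.14 y [-0.0019 -0.0003 -1.    ] q [-0.14  0.84 -0.01  2.23  0.14  0.07 -1.42] open 0.152 F [ 0.3 -0.4 -3. ]
turn deg 0.1410379532401862 turn units [ 0.007  -0.0308  0.0234]
shift units if turned first [-2.2653  0.0558 -3.0366]
shift units now [-2.2579  0.0533 -3.0422]
```

View pics/scene6.png

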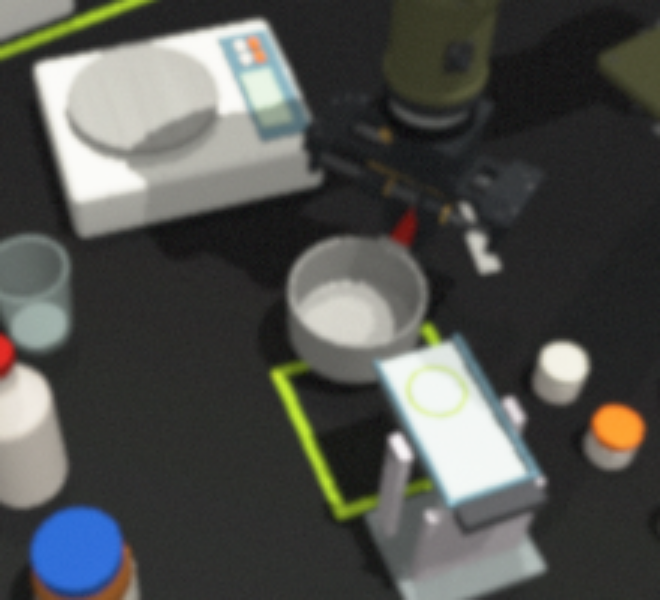

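The pan is level at low height just outside the tape, near (357,310). But joint 6 is 0.03 rad from its limit, so I will turn the handle to about 250° so the gripper works further out.

Call:
send_rows([
  [[0,0,0,-0.15,0,0.1,1],[0,0,0,-0.25,0,0.2,1],[0,0,0,-0.35,0,0.25,1],[0,0,0,-0.35,0,0.25,1],[0,0,0,-0.35,0,0.25,1]],
])

```text
clock: 12.17
tool_pos: [0.4813, 0.0106, 0.0697]
eef_rot: [0.151, -0.69, 0.691, -0.153]
contact_force: [0.2, 0.9, -2.6]
opening: 0.155
```

Call:
send_rows([
  [[0,0,0,-0.35,0,0.25,1],[0,0,0,-0.35,0,0.25,1],[0,0,0,-0.35,0,0.25,1],[0,0,0,-0.2,0,0.15,1],[0,0,0,-0.1,0,0.05,1]],
])

```text
clock: 12.58
tool_pos: [0.5134, 0.0046, 0.0693]
eef_rot: [0.152, -0.69, 0.691, -0.152]
contact_force: [-0.3, -0.6, -3.4]
opening: 0.146
```

Call:
send_rows([
  [[0,-0.4,0,0,0,0,1],[0,-0.7,0,0,0,0,1],[0,-0.8,0,0,0,0,1],[0,-0.8,0,0,0,0,1],[0,-0.8,0,0,0,0,1]],
])

```text
clock: 13.0
tool_pos: [0.5113, 0.0051, 0.0692]
eef_rot: [-0.249, 0.662, -0.662, 0.248]
contact_force: [-0.8, -0.2, -2.7]
opening: 0.154
```

Call:
send_rows([
  [[0,-0.8,0,0,0,0,1],[0,-0.8,0,0,0,0,1],[0,-0.8,0,0,0,0,1],[0,-0.8,0,0,0,0,1],[0,-0.8,0,0,0,0,1]],
])

```text
clock: 13.42
tool_pos: [0.5114, 0.005, 0.0693]
eef_rot: [-0.351, 0.614, -0.614, 0.351]
contact_force: [0.6, 0.5, -2.3]
opening: 0.155
```

Call:
send_rows([
  [[0,-0.8,0,0,0,0,1],[0,-0.6,0,0,0,0,1],[0,-0.4,0,0,0,0,1],[0,-0.2,0,0,0,0,1],[0,0,0,0,0,0,1]],
])

```text
clock: 13.83
tool_pos: [0.5118, 0.005, 0.0693]
eef_rot: [-0.398, 0.585, -0.585, 0.398]
contact_force: [-0.0, 0.3, -2.8]
opening: 0.15
```

```bash
python3 - <<'E'
from h import *
from plant import imaging
hd=np.radians(250);f=np.array([.5427,.1285])+.091*np.array([np.cos(hd),np.sin(hd)]);print(f)
go([f[0],f[1],.060],160)
for n in("scene","top"):
  d=imaging.snapshot(n);np.savez(n+"7.npz",**d);cv2.imwrite(f"pics/{n}7.png",cv2.resize(d["img"][130:300,250:450] if n=="scene" else d["img"][150:300,180:380],None,fx=4 if n=="top" else 3,fy=4 if n=="top" else 3)[:,:,::-1])
E
```

```text
[0.51157617 0.04298797]
t 13.83 tcp [0.5118 0.005  0.0693] zyaw -21.56 y [-0.0004 -0.0001 -1.    ] q [ 0.01  0.86 -0.18  2.03  0.49  0.29 -0.96] open 0.15 F [-0.   0.3 -2.8]
turn deg 1.5560614000012265 turn units [ 0.0042 -0.3395  0.0025]
shift units if turned first [-1.781   0.4646 -0.6626]
shift units now [-1.7624  0.4645 -0.7105]
```

View pics/scene7.png

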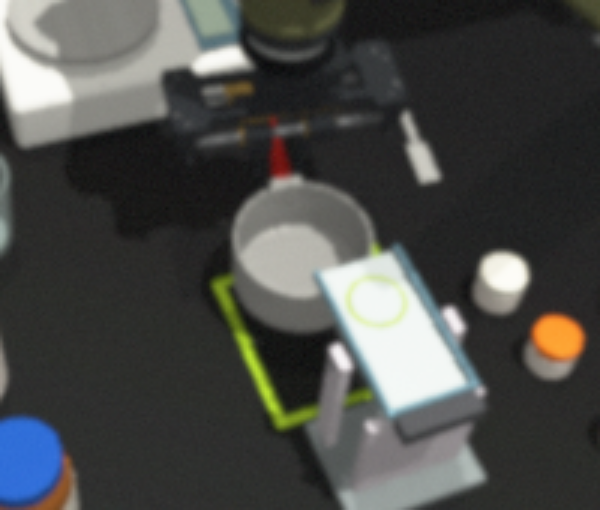

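View pics/top7.png

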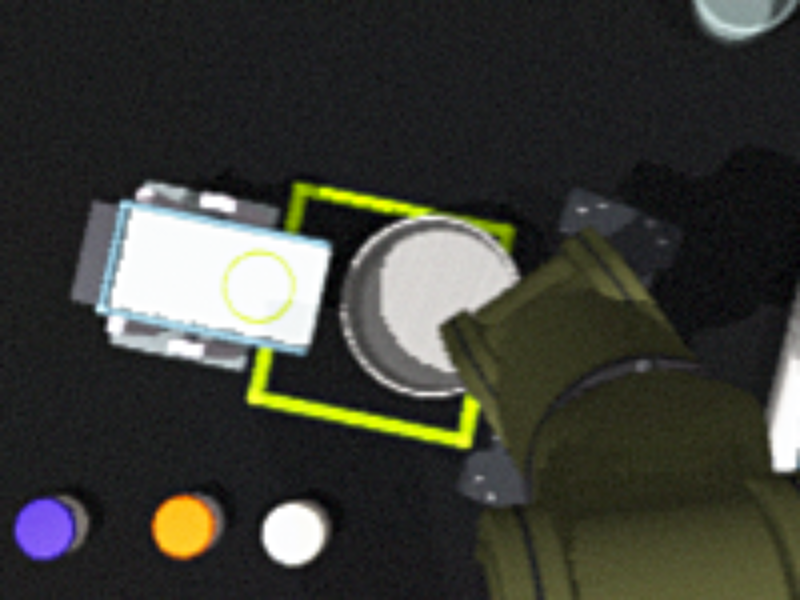

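```bash
python3 - <<'E'
from h import *
T=load("top7.npz");S=load("scene7.npz")
A=lambda p,o,k:[(p[0]+.5)/k+o[0]-.5,(p[1]+.5)/k+o[1]-.5]
np.set_printoptions(precision=4,suppress=True)
print(onz(T,[A(p,(180,150),4) for p in((430.5,306),(341,306),(520,306),(430,215),(430,397))],.087))
print(tri(T,A((430.5,306),(180,150),4),S,A((303,238),(250,130),3)))
E
```

```text
[[0.5451 0.0897 0.087 ]
 [0.5455 0.1445 0.087 ]
 [0.5447 0.035  0.087 ]
 [0.601  0.0899 0.087 ]
 [0.4897 0.0901 0.087 ]]
(array([0.5455, 0.0901, 0.0806]), array([0.0003]))
```

Call:
send_rows([
  [[0,0,0,-0.12,0,-0.05,1],[0,0,0,-0.2,0,-0.1,1],[0,0,0,-0.25,0,-0.12,1],[0,0,0,-0.25,0,-0.12,1],[0,0,0,-0.25,0,-0.12,1]],
])

```text
clock: 14.35
tool_pos: [0.5105, 0.0297, 0.0693]
eef_rot: [-0.398, 0.585, -0.585, 0.398]
contact_force: [0.2, 0.5, -2.7]
opening: 0.154
```

Call:
send_rows([
  [[0,0,0,-0.25,0,-0.12,1],[0,0,0,-0.25,0,-0.11,1],[0,0,0,-0.18,0,-0.08,1],[0,0,0,0,0.15,0,1],[0,0,0,0,0.2,0,1]],
])

```text
clock: 14.77
tool_pos: [0.51, 0.0438, 0.0623]
eef_rot: [0.397, -0.585, 0.585, -0.398]
contact_force: [-0.9, 0.4, -2.7]
opening: 0.149
```

Call:
send_rows([
  [[0,0,0,0,0.2,0,1],[0,0,0,0,0.15,0,1],[0,0,0,0,0.08,0,1],[0,0,0,0,0,0,1],[0,0,0,0,0,0,1]],
])

```text
clock: 15.18
tool_pos: [0.5097, 0.0434, 0.0535]
eef_rot: [0.397, -0.585, 0.585, -0.397]
contact_force: [-0.3, -0.2, -3.1]
opening: 0.149
```

```bash
python3 - <<'E'
from h import *
from plant import imaging
go([.509,.0435,.042],158.4)
for n in("scene","top"):
  d=imaging.snapshot(n);np.savez(n+"8.npz",**d);cv2.imwrite(f"pics/{n}8.png",cv2.resize(d["img"][130:300,250:450] if n=="scene" else d["img"][150:300,180:380],None,fx=4 if n=="top" else 3,fy=4 if n=="top" else 3)[:,:,::-1])
E
```

```text
t 15.18 tcp [0.5097 0.0434 0.0535] zyaw -21.62 y [-0.0002 -0.0002 -1.    ] q [-0.09  0.89 -0.15  2.04  0.48  0.25 -1.02] open 0.149 F [-0.3 -0.2 -3.1]
turn deg 0.016142621608139507 turn units [ 0.0017 -0.0035  0.0038]
shift units if turned first [ 0.0068  0.5772 -0.0364]
shift units now [ 0.0066  0.5772 -0.0363]
```

View pics/scene8.png

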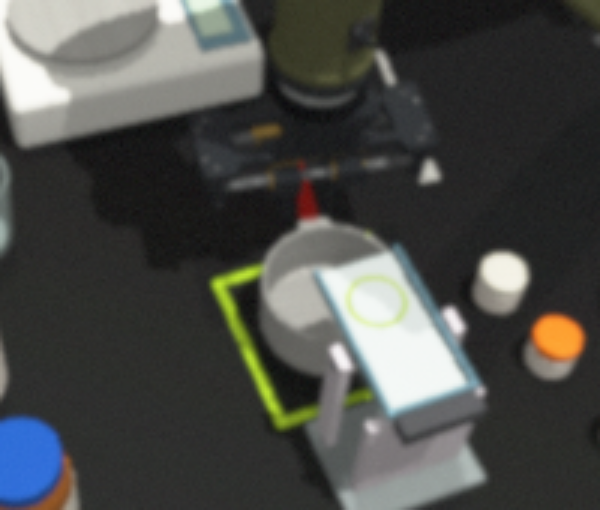

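View pics/top8.png

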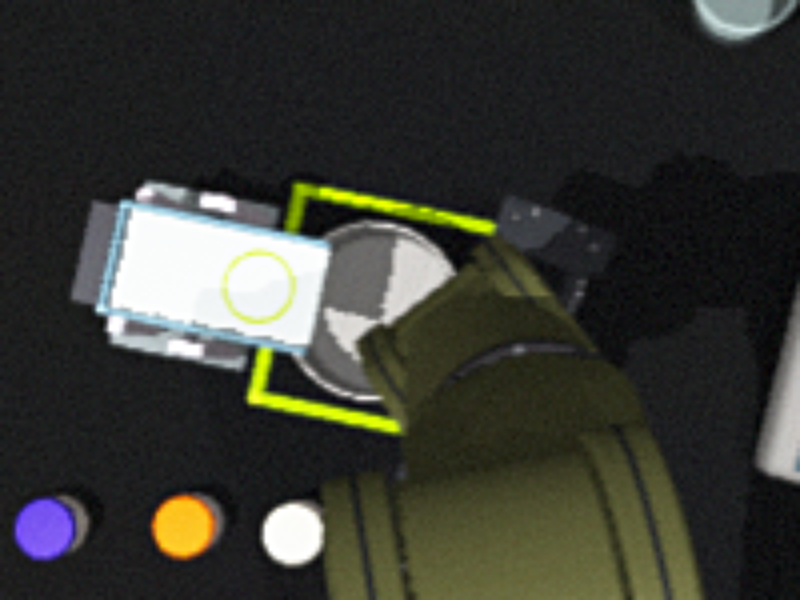

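The pan sits under the tray mouth inside the tape, and the tray is undisturbed. I lower it gently while watching the force.

Call:
send_rows([
  [[0,0,0,0,0.1,0,1],[0,0,0,0,0.08,0,1],[0,0,0,0,0.06,0,1],[0,0,0,0,0.05,0,1],[0,0,0,0,0,0,1]],
])

```text
clock: 15.7
tool_pos: [0.5098, 0.0435, 0.0478]
eef_rot: [0.397, -0.585, 0.585, -0.397]
contact_force: [-0.5, -0.8, -2.2]
opening: 0.156
```

Call:
send_rows([
  [[0,0,0,0,0.05,0,1],[0,0,0,0,0.05,0,1],[0,0,0,0,0.05,0,1],[0,0,0,0,0,0,1],[0,0,0,0,0,0,1]],
])

```text
clock: 16.12
tool_pos: [0.5096, 0.0426, 0.0463]
eef_rot: [0.397, -0.584, 0.586, -0.397]
contact_force: [-3.7, -2.6, 14.6]
opening: 0.15
```

Call:
send_rows([
  [[0,0,0,0,0,0,1],[0,0,0,0,0,0,1],[0,0,0,0,0,0,1],[0,0,0,0,0,0,1],[0,0,0,0,0,0,1]],
], force=12)

```text
clock: 16.53
tool_pos: [0.5097, 0.0423, 0.0458]
eef_rot: [0.397, -0.584, 0.586, -0.397]
contact_force: [-1.3, -2.7, 8.1]
opening: 0.154
```

Call:
send_rows([
  [[0,0,0,0,0,0,1],[0,0,0,0,0.03,0,1],[0,0,0,0,0.03,0,1],[0,0,0,0,0,0,1],[0,0,0,0,0,0,1]],
], force=5)

```text
clock: 16.95
tool_pos: [0.5096, 0.0423, 0.0444]
eef_rot: [0.398, -0.584, 0.586, -0.397]
contact_force: [-1.3, -2.2, 5.6]
opening: 0.158
```

```bash
python3 - <<'E'
from h import *
from plant import imaging
go([.509,.0435,.042],158.4)
for n in("scene","top"):
  d=imaging.snapshot(n);np.savez(n+"9.npz",**d);cv2.imwrite(f"pics/{n}9.png",cv2.resize(d["img"][170:300,290:420] if n=="scene" else d["img"][150:300,180:380],None,fx=4 ,fy=4)[:,:,::-1])
E
```

```text
t 16.95 tcp [0.5096 0.0423 0.0444] zyaw -21.66 y [-0.0001 -0.002  -1.    ] q [-0.09  0.9  -0.13  2.04  0.49  0.23 -1.03] open 0.158 F [-1.3 -2.2  5.6]
turn deg 0.058348257671354986 turn units [-0.0086 -0.0127  0.0234]
shift units if turned first [-0.0466  0.1179 -0.0517]
shift units now [-0.0467  0.1178 -0.0518]
```

View pics/scene9.png

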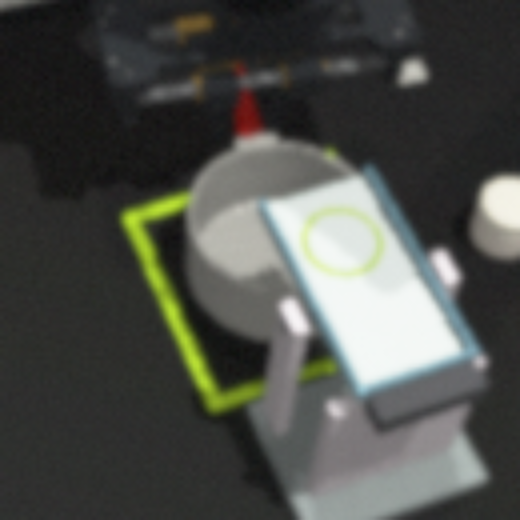

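View pics/top9.png

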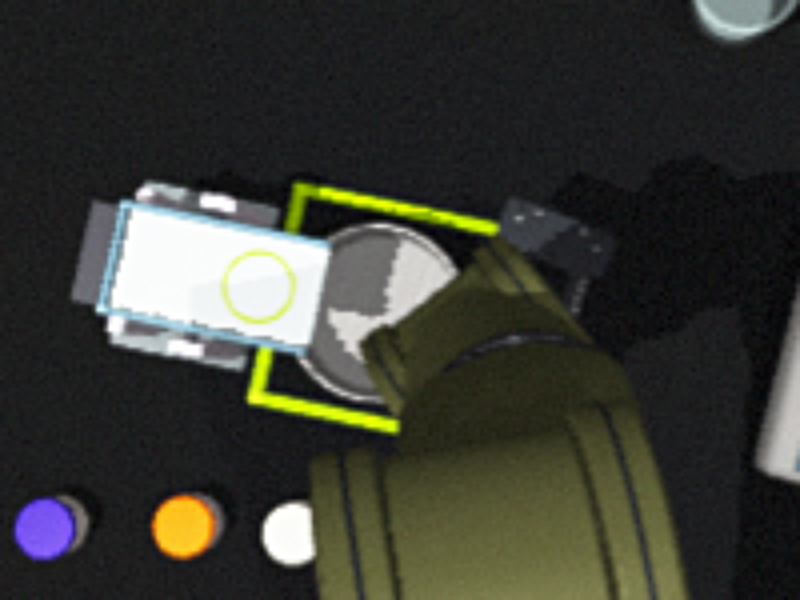

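Call:
send_rows([
  [[0,0,0,0,0.04,0,1],[0,0,0,0,0.04,0,1],[0,0,0,0,0,0,1],[0,0,0,0,0,0,0.65],[0,0,0,0,0,0,0.6]],
], force=3)

```text
clock: 17.47
tool_pos: [0.51, 0.0442, 0.042]
eef_rot: [-0.397, 0.585, -0.585, 0.398]
contact_force: [-1.1, 0.4, -0.3]
opening: 0.2
```

Call:
send_rows([
  [[0,0,0,0,0,0,0.4],[0,0,0,0,0,0,0.2],[0,0,0,0,0,0,0.0],[0,0,0,0,0,0,0.0],[0,0,0,0,0,0,0.0]],
])

```text
clock: 17.88
tool_pos: [0.5098, 0.0436, 0.0421]
eef_rot: [0.397, -0.585, 0.585, -0.397]
contact_force: [-0.2, 0.1, -0.3]
opening: 0.497
```

Call:
send_rows([
  [[0,0,0,0,-0.3,0,0],[0,0,0,0,-0.6,0,0],[0,0,0,0,-0.8,0,0],[0,0,0,0,-1,0,0],[0,0,0,0,-1,0,0]],
])

```text
clock: 18.3
tool_pos: [0.5094, 0.0435, 0.1171]
eef_rot: [-0.398, 0.585, -0.585, 0.397]
contact_force: [0.4, 0.2, 0.4]
opening: 0.5
```

Call:
send_rows([
  [[0,0,0,0,-1,0,0],[0,0,0,0,-1,0,0],[0,0,0,0,-1,0,0],[0,0,0,0,-1,0,0],[0,0,0,0,-0.5,0,0]],
])

```text
clock: 18.72
tool_pos: [0.5104, 0.0437, 0.2087]
eef_rot: [0.396, -0.584, 0.585, -0.398]
contact_force: [0.1, 0.5, -0.2]
opening: 0.5
```

```bash
python3 - <<'E'
from h import *
from plant import imaging
go([.4073,.3400,.2],-11.5)
for n in("scene","top"):
  d=imaging.snapshot(n);np.savez(n+"10.npz",**d);cv2.imwrite(f"pics/{n}10.png",cv2.resize(d["img"][170:300,290:420] if n=="scene" else d["img"][150:300,180:380],None,fx=4 ,fy=4)[:,:,::-1])
E
```

```text
t 18.72 tcp [0.5104 0.0437 0.2087] zyaw -21.61 y [ 0.0033  0.0004 -1.    ] q [ 0.04  0.62 -0.35  1.95  0.35  0.63 -0.91] open 0.5 F [ 0.1  0.5 -0.2]
turn deg 10.110360573047132 turn units [-0.0377 -2.2057 -0.0159]
shift units if turned first [-13.4916   0.4374  -8.008 ]
shift units now [-11.8757   0.4259 -10.2533]
```

View pics/scene10.png

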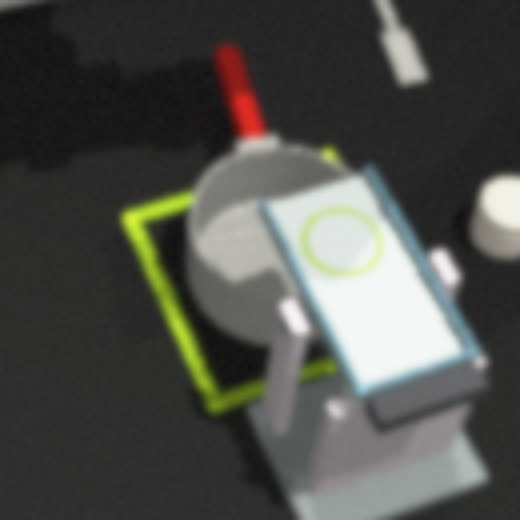

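View pics/top10.png

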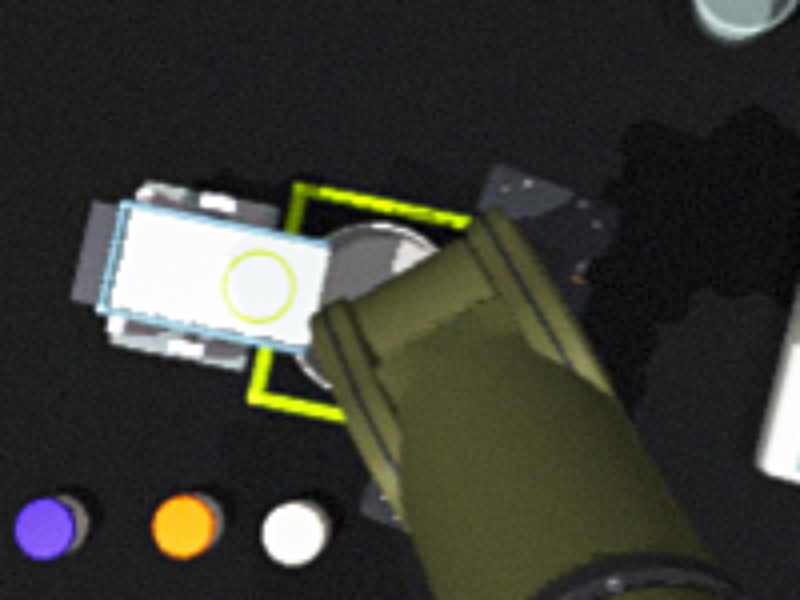

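The pan stands upright inside the tape, clear of the stand, with its handle pointing away from the tray (red at (240,90) in the scene crop). Next I go for the violet tub.

Call:
send_rows([
  [[0,-0.55,0,0,-0.1,0,-0.5],[0,-0.55,0,0,-0.1,0,-0.5],[0,-0.55,0,0,-0.1,0,-0.5],[0,-0.55,0,0,0,0,-0.5],[0,0,0,-0.4,0,-0.24,-0.6]],
])

```text
clock: 19.23
tool_pos: [0.5064, 0.0504, 0.2112]
eef_rot: [0.447, -0.548, 0.548, -0.446]
contact_force: [-0.1, -0.6, -0.8]
opening: 0.791
```

Call:
send_rows([
  [[0,0,0,-0.7,0,-0.42,-0.6],[0,0,0,-0.85,0,-0.5,-0.6],[0,0,0,-0.85,0,-0.5,-0.6],[0,0,0,-0.85,0,-0.5,-0.6],[0,0,0,-0.85,0,-0.5,-0.6]],
])

```text
clock: 19.65
tool_pos: [0.4743, 0.1437, 0.2115]
eef_rot: [-0.448, 0.548, -0.548, 0.447]
contact_force: [0.9, -0.6, -0.5]
opening: 0.798
```

Call:
send_rows([
  [[0,0,0,-0.85,0,-0.5,-0.6],[0,0,0,-0.85,0,-0.5,-0.6],[0,0,0,-0.85,0,-0.5,-0.6],[0,0,0,-0.85,0,-0.5,-0.6],[0,0,0,-0.85,0,-0.5,-0.6]],
])

```text
clock: 20.07
tool_pos: [0.4422, 0.2369, 0.2115]
eef_rot: [-0.448, 0.548, -0.548, 0.447]
contact_force: [-0.9, 0.8, -0.3]
opening: 0.802
```

Call:
send_rows([
  [[0,0,0,-0.85,0,-0.5,-0.6],[0,0,0,-0.85,0,-0.5,-0.6],[0,0,0,-0.85,0,-0.5,-0.6],[0,0,0,-0.85,0,-0.5,-0.6],[0,0,0,-0.5,0,-0.3,-0.6]],
])

```text
clock: 20.48
tool_pos: [0.412, 0.324, 0.2116]
eef_rot: [-0.448, 0.548, -0.547, 0.448]
contact_force: [-0.2, 1.3, 1.4]
opening: 0.8
```

```bash
python3 - <<'E'
from h import *
from plant import imaging
go([.4083,.3397,.1],-11.5)
d=imaging.snapshot("scene");np.savez("scene11.npz",**d);cv2.imwrite("pics/scene11.png",cv2.resize(d["img"][150:330,300:520],None,fx=3,fy=3)[:,:,::-1])
d=imaging.snapshot("top");np.savez("top11.npz",**d);cv2.imwrite("pics/top11.png",cv2.resize(d["img"][150:330,160:380],None,fx=3,fy=3)[:,:,::-1])
E
```

```text
t 20.48 tcp [0.412  0.324  0.2116] zyaw -11.39 y [-0.0013  0.001  -1.    ] q [-0.54  0.63 -0.35  1.91  0.34  0.66 -1.29] open 0.8 F [-0.2  1.3  1.4]
turn deg -0.11210271314256204 turn units [ 0.0178  0.0245 -0.0093]
shift units if turned first [-0.7305  5.5822 -0.3394]
shift units now [-0.727   5.5833 -0.33  ]
```

View pics/scene11.png

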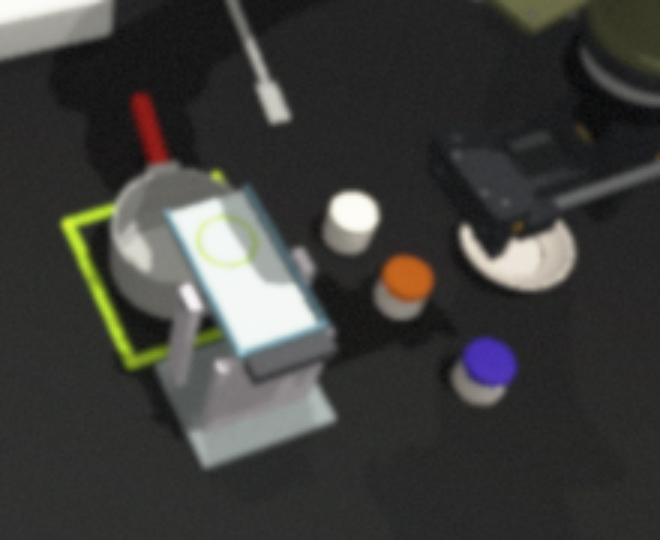

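View pics/top11.png

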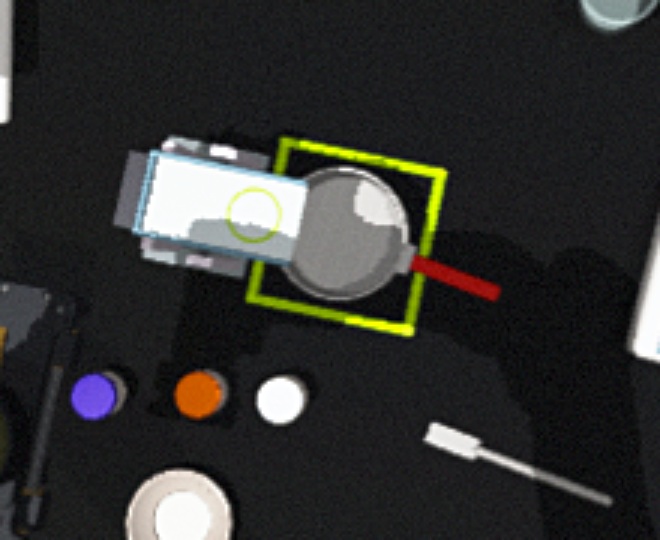

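The pan is centred in the tape with its handle clear, and the violet tub at (95,397) in the top crop is unobstructed. I descend to it.

Call:
send_rows([
  [[0,0,0,-0.25,0.3,-0.11,-0.6],[0,0,0,-0.25,0.5,-0.11,-0.6],[0,0,0,-0.23,0.8,-0.11,-0.6],[0,0,0,0,0.8,0,-0.6],[0,0,0,0,0.8,0,-0.6]],
])

```text
clock: 21.0
tool_pos: [0.4107, 0.3361, 0.1466]
eef_rot: [0.447, -0.548, 0.548, -0.447]
contact_force: [0.6, -0.0, 0.0]
opening: 0.8
```

Call:
send_rows([
  [[0,0,0,0,0.8,0,-0.6],[0,0,0,0,0.8,0,-0.6],[0,0,0,0,0.6,0,-0.6],[0,0,0,0,0.4,0,-0.6],[0,0,0,0,0,0,-0.6]],
])

```text
clock: 21.42
tool_pos: [0.4099, 0.3353, 0.094]
eef_rot: [0.448, -0.548, 0.548, -0.446]
contact_force: [-0.8, -0.8, -0.3]
opening: 0.801
```

```bash
python3 - <<'E'
from h import *
from plant import imaging
go([.4083,.3397,.028],-11.5)
d=imaging.snapshot("scene");cv2.imwrite("pics/scene12.png",cv2.resize(d["img"][200:330,380:540],None,fx=4,fy=4)[:,:,::-1])
E
```

```text
t 21.42 tcp [0.4099 0.3353 0.094 ] zyaw -11.57 y [-0.0025 -0.0032 -1.    ] q [-0.64  0.83 -0.23  1.97  0.44  0.4  -1.4 ] open 0.801 F [-0.8 -0.8 -0.3]
turn deg 0.07431588824032076 turn units [ 0.0222 -0.0162  0.0455]
shift units if turned first [-0.1981  3.3001 -0.1233]
shift units now [-0.21    3.2996 -0.1178]
```

View pics/scene12.png

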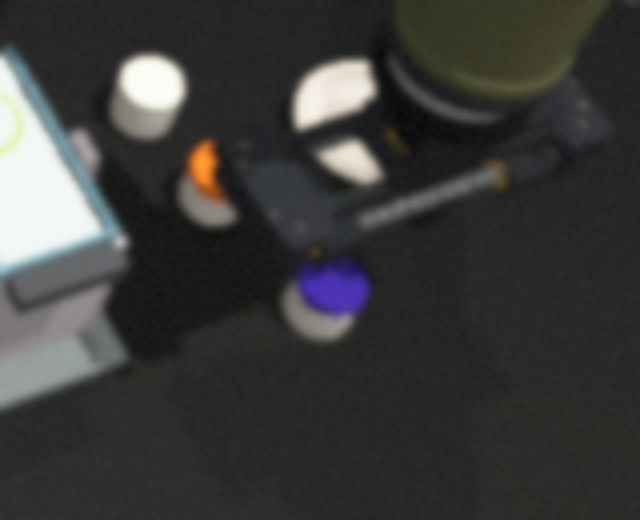

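Call:
send_rows([
  [[0,0,0,-0.1,0.3,-0.06,-0.6],[0,0,0,-0.1,0.4,-0.06,-0.6],[0,0,0,0,0.5,0,-0.6],[0,0,0,0,0.4,0,-0.6],[0,0,0,0,0.3,0,-0.6]],
])

```text
clock: 21.88
tool_pos: [0.4087, 0.3411, 0.057]
eef_rot: [0.448, -0.547, 0.548, -0.447]
contact_force: [-0.6, 0.2, 0.6]
opening: 0.801
```

```bash
python3 - <<'E'
from h import *
from plant import imaging
go([.4083,.3397,.028],-11.5)
d=imaging.snapshot("scene");cv2.imwrite("pics/scene13.png",cv2.resize(d["img"][200:330,380:540],None,fx=4,fy=4)[:,:,::-1])
E
```

```text
t 21.88 tcp [0.4087 0.3411 0.057 ] zyaw -11.5 y [-0.0005 -0.0008 -1.    ] q [-0.67  0.89 -0.18  1.97  0.46  0.32 -1.43] open 0.801 F [-0.6  0.2  0.6]
turn deg 0.0014560928423179575 turn units [ 0.0042 -0.0003  0.0109]
shift units if turned first [ 0.0713  1.45   -0.0057]
shift units now [ 0.07    1.4501 -0.0052]
```

View pics/scene13.png

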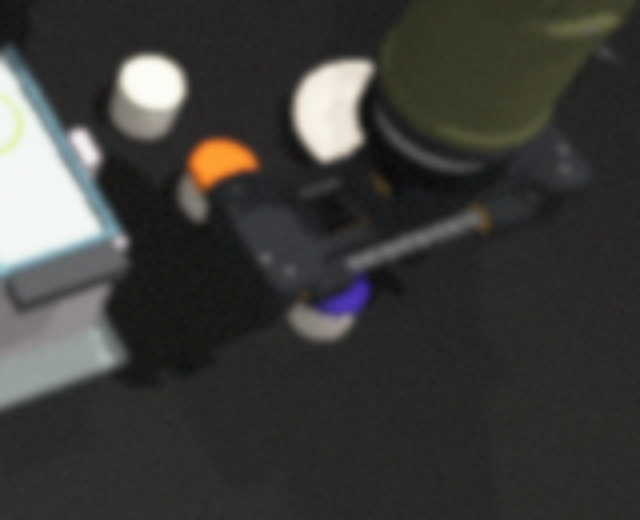

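Call:
send_rows([
  [[0,0,0,0.03,0.35,0,-0.6],[0,0,0,0.03,0.4,0,-0.6],[0,0,0,0,0.4,0,-0.6],[0,0,0,0,0.3,0,-0.6],[0,0,0,0,0,0,-0.6]],
])

```text
clock: 22.35
tool_pos: [0.4082, 0.3396, 0.0277]
eef_rot: [0.448, -0.547, 0.548, -0.447]
contact_force: [-0.8, 0.3, 0.0]
opening: 0.803
```

Call:
send_rows([
  [[0,0,0,0,0,0,-0.2],[0,0,0,0,0,0,0],[0,0,0,0,0,0,0.1],[0,0,0,0,0,0,0.2],[0,0,0,0,0,0,0.3]],
], force=8)

```text
clock: 22.77
tool_pos: [0.4089, 0.3402, 0.0294]
eef_rot: [-0.447, 0.548, -0.548, 0.447]
contact_force: [-0.0, -0.8, 0.2]
opening: 0.446
```

Call:
send_rows([
  [[0,0,0,0,0,0,1],[0,0,0,0,0,0,1],[0,0,0,0,0,0,1],[0,0,0,0,0,0,1],[0,0,0,0,0,0,1]],
], force=20)

```text
clock: 23.18
tool_pos: [0.4089, 0.3402, 0.0293]
eef_rot: [0.447, -0.548, 0.548, -0.447]
contact_force: [-0.5, -0.7, 4.7]
opening: 0.424
```

```bash
python3 - <<'E'
from h import *
go([.5555,.1884,.25],-11.5)
E
```

```text
t 23.18 tcp [0.4089 0.3402 0.0293] zyaw -11.52 y [ 0.0004  0.0002 -1.    ] q [-0.69  0.94 -0.14  1.98  0.48  0.25 -1.45] open 0.424 F [-0.5 -0.7  4.7]
turn deg 0.018535253444611044 turn units [-0.0043 -0.004  -0.003 ]
shift units if turned first [  5.9751 -11.0327   8.6969]
shift units now [  5.9697 -11.0311   8.7027]
```

Call:
send_rows([
  [[0,0,0,0,-0.4,0,1],[0,0,0,0,-0.7,0,1],[0,0,0,0,-0.9,0,1],[0,0,0,0,-0.9,0,1],[0,0,0,0,-0.9,0,1]],
], force=25)

```text
clock: 23.6
tool_pos: [0.4084, 0.3397, 0.1059]
eef_rot: [0.448, -0.548, 0.548, -0.447]
contact_force: [-0.1, -0.4, -0.4]
opening: 0.417
```

Call:
send_rows([
  [[0,0,0,0,-0.9,0,1],[0,0,0,0,-0.9,0,1],[0,0,0,0,-0.9,0,1],[0,0,0,0,-0.9,0,1],[0,0,0,0,-0.8,0,1]],
])

```text
clock: 24.02
tool_pos: [0.4085, 0.3397, 0.1943]
eef_rot: [0.447, -0.548, 0.548, -0.447]
contact_force: [0.5, -0.1, -1.2]
opening: 0.424
```

Call:
send_rows([
  [[0,0,0,0.2,-0.8,0.3,1],[0,0,0,0.35,-0.7,0.5,1],[0,0,0,0.45,-0.5,0.65,1],[0,0,0,0.5,0,0.75,1],[0,0,0,0.5,0,0.75,1]],
])

```text
clock: 24.43
tool_pos: [0.4589, 0.2886, 0.234]
eef_rot: [0.447, -0.547, 0.548, -0.448]
contact_force: [1.1, 0.1, -1.2]
opening: 0.423
```

Call:
send_rows([
  [[0,0,0,0.5,0,0.75,1],[0,0,0,0.5,0,0.75,1],[0,0,0,0.5,0,0.75,1],[0,0,0,0.5,0,0.7,1],[0,0,0,0.5,0,0.7,1]],
])

```text
clock: 24.85
tool_pos: [0.5201, 0.2244, 0.2331]
eef_rot: [0.448, -0.548, 0.548, -0.447]
contact_force: [0.1, -0.1, -1.1]
opening: 0.428
```

Call:
send_rows([
  [[0,0,0,0.5,0,0.7,1],[0,0,0,0.4,0,0.6,1],[0,0,0,0.3,0,0.4,1],[0,0,0,0.2,0,0.3,1],[0,0,0,0,0,0,1]],
])

```text
clock: 25.27
tool_pos: [0.5545, 0.1885, 0.2329]
eef_rot: [0.447, -0.548, 0.548, -0.446]
contact_force: [-0.2, -0.9, -1.1]
opening: 0.427
```

```bash
python3 - <<'E'
from h import *
from plant import imaging
go([.5555,.1884,.18],-11.5)
for n in("scene","top"):
  d=imaging.snapshot(n);np.savez(n+"14.npz",**d);cv2.imwrite(f"pics/{n}14.png",cv2.resize(d["img"][130:310,290:510] if n=="scene" else d["img"][130:310,160:380],None,fx=3,fy=3)[:,:,::-1])
E
```

```text
t 25.27 tcp [0.5545 0.1885 0.2329] zyaw -11.65 y [ 0.0001 -0.001  -1.    ] q [-0.18  0.68 -0.4   1.7   0.34  0.83 -0.93] open 0.427 F [-0.2 -0.9 -1.1]
turn deg 0.1477430682505343 turn units [-0.0036 -0.0322  0.0124]
shift units if turned first [-0.0033  2.647   0.0523]
shift units now [-0.006   2.647   0.0515]
```

View pics/scene14.png

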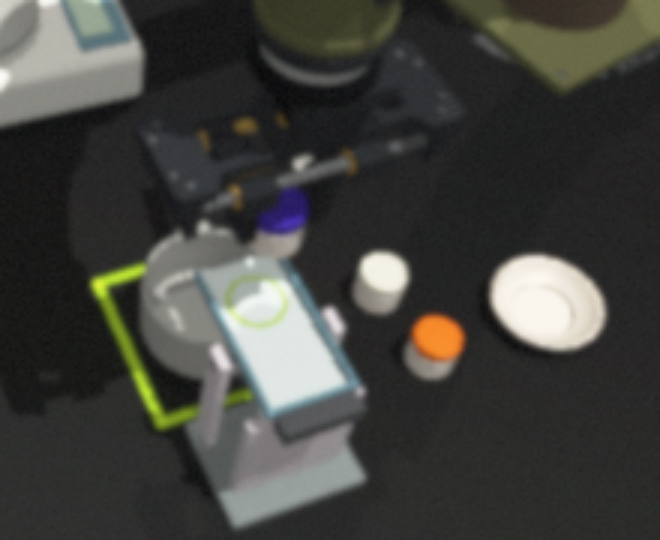

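View pics/top14.png

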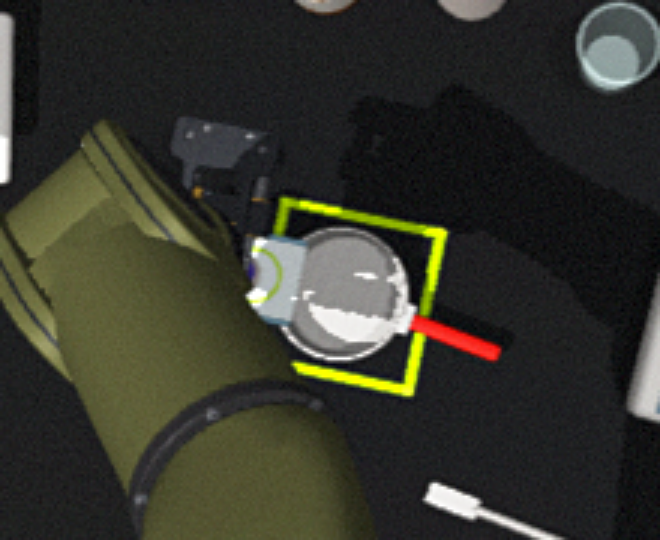

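```bash
python3 - <<'E'
from h import *
S=load("scene14.npz");A=lambda p,o,k:[(p[0]+.5)/k+o[0]-.5,(p[1]+.5)/k+o[1]-.5]
for c,s,m in blobs(S,(115,120,40),(140,255,255)): 
    if c[0]>300: print(c,s, onz(S,[c],.2396))
print(onz(S,[A((280,236),(290,130),3)],.2216), proj(S,[[.5545,.1885,.2396],[.5545,.1885,.2036]])*3-np.array([290,130])*3)
T=load("top14.npz"); print("pan",onz(T,[A(p,(160,130),3) for p in((344,293),(411,290),(345,226),(330,361))],.06))
E
```

```text
[385.22222222 200.24444444] [376 193  18  15 180] [[0.55378971 0.19568789 0.2396    ]]
[[0.55927905 0.199699   0.2216    ]] [[277.85524007 203.72833845]
 [270.47272908 236.20769422]]
pan [[0.54328145 0.12424015 0.06      ]
 [0.545379   0.06823958 0.06      ]
 [0.59940305 0.12342333 0.06      ]
 [0.48684407 0.13586259 0.06      ]]
```

```bash
python3 - <<'E'
from h import *
S=load("scene14.npz")
im=cv2.resize(S["img"][180:250,350:430],None,fx=8,fy=8,interpolation=cv2.INTER_CUBIC)
for X in ([.5545,.1885],):
  for z in(.2396,.2036):
    a=np.linspace(0,6.28,40); p=proj(S,np.c_[X[0]+.019*np.cos(a),X[1]+.019*np.sin(a),np.full(40,z)])
    q=((p-[350,180]+.5)*8-.5).astype(int); cv2.polylines(im,[q.reshape(-1,1,2)],True,(255,255,0),1)
cv2.imwrite("pics/z14.png",im[:,:,::-1])
T=load("top14.npz");cv2.imwrite("pics/z14t.png",cv2.resize(T["img"][200:250,220:280],None,fx=8,fy=8,interpolation=cv2.INTER_CUBIC)[:,:,::-1])
E
```

```text
(no output)
```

View pics/z14.png

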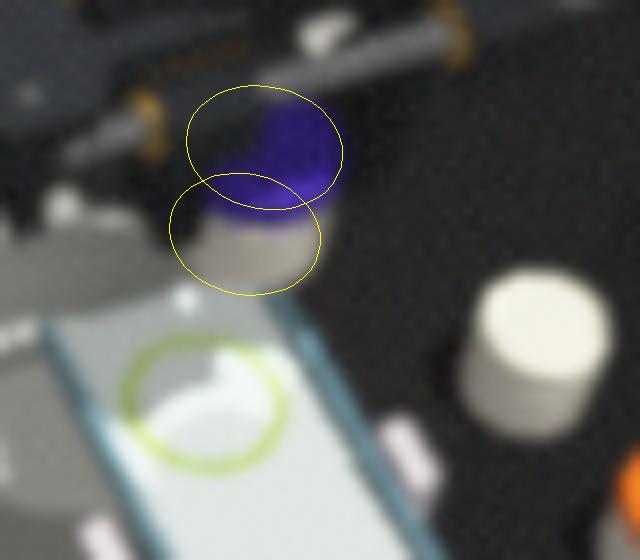

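View pics/z14t.png

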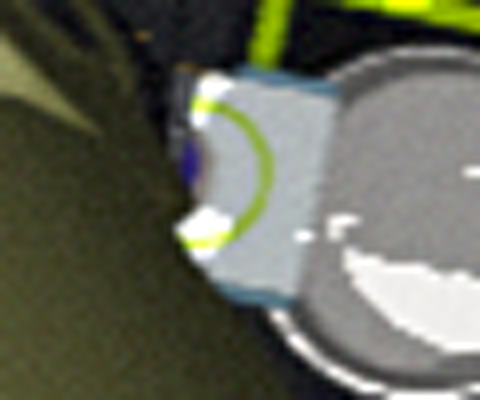

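The projected tub outline matches the image edges to about 0.5 px, so the tub is held as expected, 1 mm from the ring centre. I lower it onto the ring.

Call:
send_rows([
  [[0,0,0,0,0.3,0.05,1],[0,0,0,0,0.5,0,1],[0,0,0,0,0.6,0,1],[0,0,0,0,0.6,0,1],[0,0,0,0,0.6,0,1]],
])

```text
clock: 25.78
tool_pos: [0.5539, 0.1905, 0.1797]
eef_rot: [-0.448, 0.548, -0.547, 0.447]
contact_force: [0.6, 0.4, -0.2]
opening: 0.426
```

Call:
send_rows([
  [[0,0,0,0,0.4,0,1],[0,0,0,0,0.3,0,1],[0,0,0,0,0.2,0,1],[0,0,0,0,0.1,0,1],[0,0,0,0,0,0,1]],
])

```text
clock: 26.2
tool_pos: [0.5546, 0.19, 0.1608]
eef_rot: [-0.447, 0.548, -0.548, 0.447]
contact_force: [-0.0, -0.0, -0.3]
opening: 0.423
```

```bash
python3 - <<'E'
from h import *
from plant import imaging
go([.5557,.1884,.155],-11.5)
for n in("scene","top"):
  d=imaging.snapshot(n);np.savez(n+"15.npz",**d);cv2.imwrite(f"pics/{n}15.png",cv2.resize(d["img"][190:290,310:430] if n=="scene" else d["img"][160:280,180:320],None,fx=5,fy=5,interpolation=cv2.INTER_CUBIC)[:,:,::-1])
E
```

```text
t 26.2 tcp [0.5546 0.19   0.1608] zyaw -11.5 y [-0.0003 -0.0001 -1.    ] q [-0.21  0.78 -0.35  1.76  0.39  0.67 -0.98] open 0.423 F [-0.  -0.  -0.3]
turn deg 0.003729289728795493 turn units [ 0.0029 -0.0008  0.0025]
shift units if turned first [0.0697 0.2923 0.0706]
shift units now [0.0697 0.2923 0.0706]
```

View pics/scene15.png

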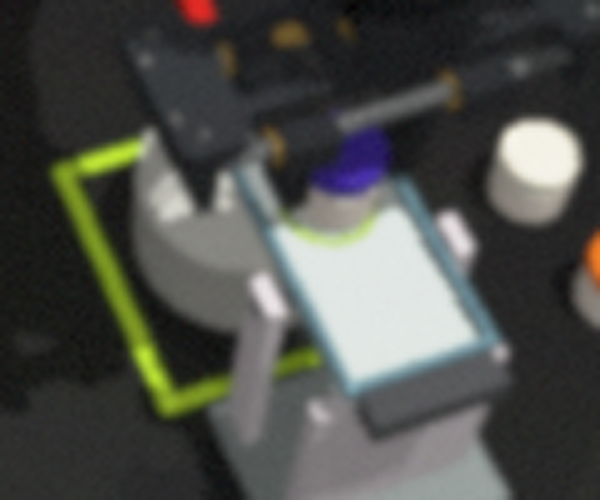

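View pics/top15.png

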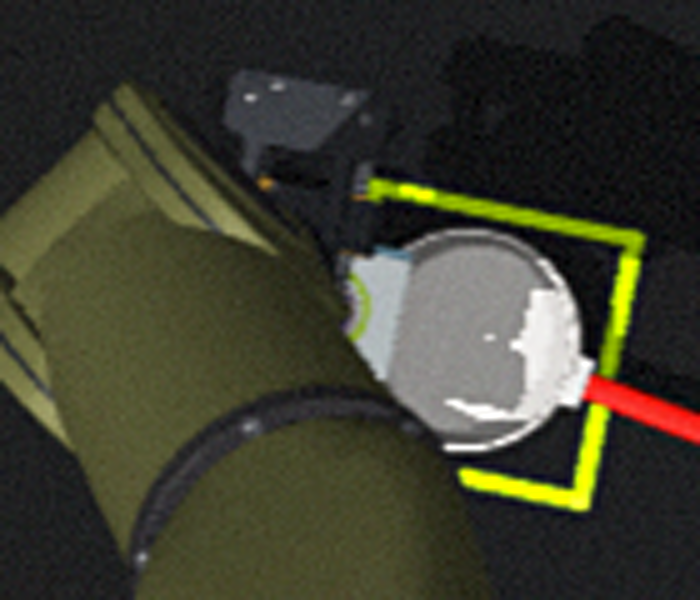

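The tub is centred over the ring about 5 mm up, and the tray is level.

Call:
send_rows([
  [[0,0,0,0.04,0.06,0.05,1],[0,0,0,0.03,0.06,0,1],[0,0,0,0,0.06,0,1],[0,0,0,0,0.04,0,1],[0,0,0,0,0,0,1]],
], force=15)

```text
clock: 26.72
tool_pos: [0.5553, 0.1883, 0.1566]
eef_rot: [0.447, -0.548, 0.548, -0.447]
contact_force: [-0.7, -0.0, -1.8]
opening: 0.431
```

```bash
python3 - <<'E'
from h import *
from plant import imaging
go([.5557,.1884,.155],-11.5)
d=imaging.snapshot("scene");cv2.imwrite("pics/scene16.png",cv2.resize(d["img"][190:290,310:430],None,fx=5,fy=5,interpolation=cv2.INTER_CUBIC)[:,:,::-1])
E
```

```text
t 26.72 tcp [0.5553 0.1883 0.1566] zyaw -11.52 y [-0.0002 -0.0001 -1.    ] q [-0.21  0.78 -0.35  1.77  0.4   0.66 -0.98] open 0.431 F [-0.7 -0.  -1.8]
turn deg 0.016355219119887465 turn units [ 0.0016 -0.0036  0.002 ]
shift units if turned first [-0.0079  0.0788  0.017 ]
shift units now [-0.0079  0.0788  0.0171]
```

View pics/scene16.png

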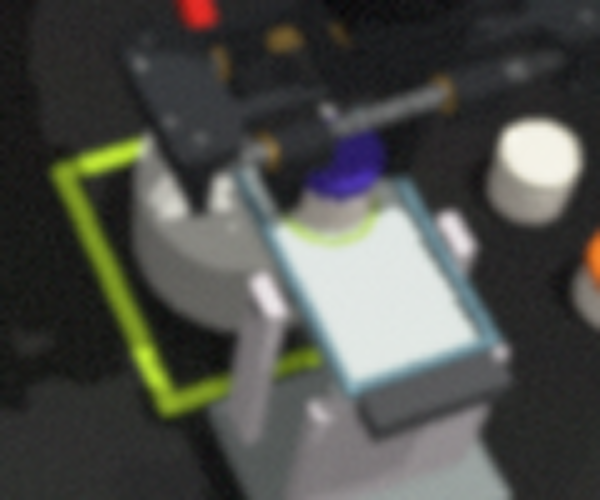

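Call:
send_rows([
  [[0,0,0,0,0.04,0,1],[0,0,0,0,0.02,0,1],[0,0,0,0,0,0,1],[0,0,0,0,0,0,-1],[0,0,0,0,0,0,-1]],
])

```text
clock: 27.18
tool_pos: [0.5555, 0.1885, 0.1557]
eef_rot: [0.447, -0.548, 0.548, -0.447]
contact_force: [0.5, 0.5, 0.3]
opening: 0.558
```

Call:
send_rows([
  [[0,0,0,0,0,0,-1],[0,0,0,0,0,0,-1],[0,0,0,0,0,0,-1],[0,0,0,0,0,0,-1],[0,0,0,0,0,0,-1]],
])

```text
clock: 27.6
tool_pos: [0.5554, 0.1884, 0.1556]
eef_rot: [0.447, -0.548, 0.548, -0.447]
contact_force: [0.9, -0.6, -0.3]
opening: 0.932
```

```bash
python3 - <<'E'
from h import *
from plant import imaging
go([.5557,.1884,.155],-11.5)
d=imaging.snapshot("scene");cv2.imwrite("pics/scene17.png",cv2.resize(d["img"][190:290,310:430],None,fx=5,fy=5,interpolation=cv2.INTER_CUBIC)[:,:,::-1])
E
```

```text
t 27.6 tcp [0.5554 0.1884 0.1556] zyaw -11.51 y [ 0.0002 -0.     -1.    ] q [-0.21  0.78 -0.34  1.77  0.4   0.66 -0.98] open 0.932 F [ 0.9 -0.6 -0.3]
turn deg 0.01315591342287803 turn units [-0.0019 -0.0029 -0.0003]
shift units if turned first [-0.003   0.0279  0.0128]
shift units now [-0.003   0.0279  0.0128]
```

View pics/scene17.png

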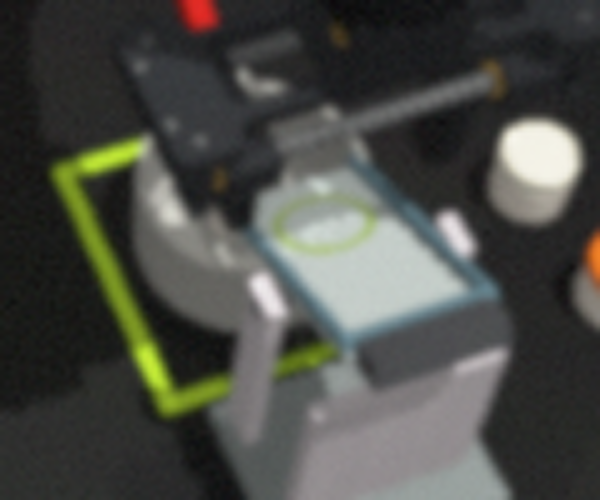

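The tray has tipped and the tub has left the ring. I wait a moment, then retract straight up.

Call:
send_rows([
  [[0,0,0,0,0,0,-1],[0,0,0,0,0,0,-1],[0,0,0,0,0,0,-1],[0,0,0,0,0,0,-1],[0,0,0,0,0,0,-1]],
])

```text
clock: 28.07
tool_pos: [0.5554, 0.1884, 0.1555]
eef_rot: [0.447, -0.548, 0.548, -0.447]
contact_force: [-0.4, -0.0, 0.1]
opening: 1.001
```

Call:
send_rows([
  [[0,0,0,0,-0.4,0,-1],[0,0,0,0,-0.7,0,-1],[0,0,0,0,-0.9,0,-1],[0,0,0,0,-0.9,0,-1],[0,0,0,0,-0.9,0,-1]],
])

```text
clock: 28.48
tool_pos: [0.5553, 0.1884, 0.2329]
eef_rot: [0.447, -0.548, 0.548, -0.447]
contact_force: [-1.3, -0.6, 1.0]
opening: 1.005
```

Call:
send_rows([
  [[0,0,0,0.4,-0.5,-0.2,-1],[0,0,0,0,-0.4,-0.7,-1],[0,0,0,0,0,-0.9,-1],[0,0,0,0,0,-0.9,-1],[0,0,0,0,0,-0.9,-1]],
])

```text
clock: 28.9
tool_pos: [0.4821, 0.1941, 0.2498]
eef_rot: [0.447, -0.548, 0.548, -0.447]
contact_force: [-0.5, 0.4, -0.7]
opening: 0.998
```

Call:
send_rows([
  [[0,0,0,-0.6,0,-0.5,-1],[0,0,0,-0.9,0,0,-1],[0,0,0,-0.9,0,0,-1],[0,0,0,-0.9,0,0,-1],[0,0,0,-0.5,0,0,-1]],
])

```text
clock: 29.32
tool_pos: [0.4883, 0.2731, 0.2498]
eef_rot: [-0.447, 0.548, -0.547, 0.448]
contact_force: [0.4, 0.7, -0.0]
opening: 1.0
```

```bash
python3 - <<'E'
from h import *
from plant import imaging
go([.5557,.1884,.155],-11.5)
for n in("scene","top"):
  d=imaging.snapshot(n);np.savez(n+"18.npz",**d);cv2.imwrite(f"pics/{n}18.png",cv2.resize(d["img"][140:300,290:480] if n=="scene" else d["img"][120:300,160:400],None,fx=3,fy=3,interpolation=cv2.INTER_CUBIC)[:,:,::-1])
E
```

```text
t 29.32 tcp [0.4883 0.2731 0.2498] zyaw -11.42 y [ 0.0002  0.0012 -1.    ] q [-0.35  0.62 -0.4   1.76  0.32  0.82 -1.1 ] open 1.0 F [ 0.4  0.7 -0. ]
turn deg -0.07743802726851357 turn units [ 0.0002  0.0169 -0.0154]
shift units if turned first [3.4762 4.7403 4.1483]
shift units now [3.4876 4.7359 4.1437]
```

View pics/scene18.png

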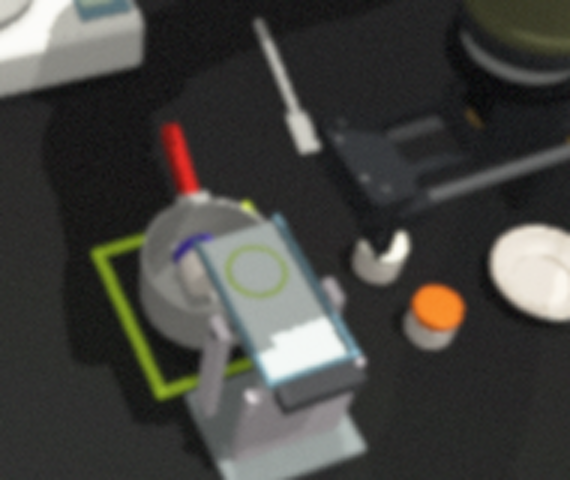

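View pics/top18.png

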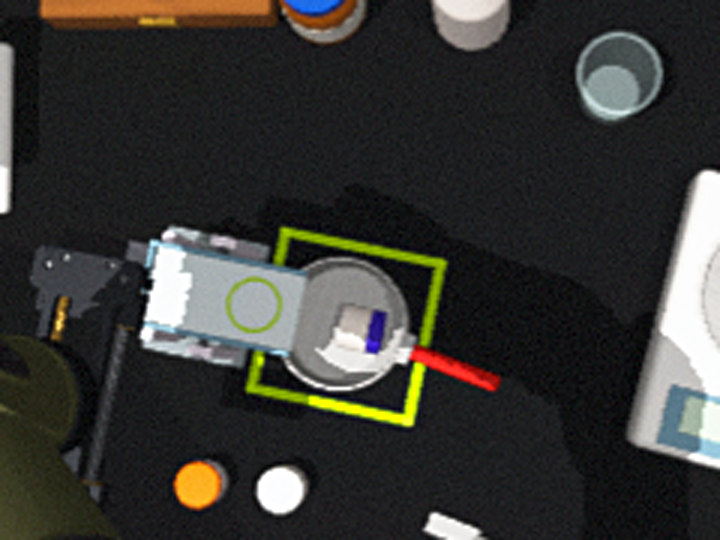

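The violet tub lies in the pan (its lid at (375,332) in the top crop) and the tray is level again. I check the pan's position within the tape and that the other objects have not moved.

```bash
python3 - <<'E'
from h import *
from plant import imaging
np.set_printoptions(precision=4,suppress=True)
d=imaging.snapshot("top"); A=lambda p,o,k:[(p[0]+.5)/k+o[0]-.5,(p[1]+.5)/k+o[1]-.5]
rim=np.array([A(p,(160,120),3) for p in((345,257),(408,320),(345,391),(400,290),(290,365),(385,270))])
P=onz(d,rim,.06)[:,:2]
M=np.c_[2*P,np.ones(len(P))];s=np.linalg.lstsq(M,(P**2).sum(1),rcond=None)[0];print("pan c",s[:2],"r",np.sqrt(s[2]+s[0]**2+s[1]**2))
v=s[:2]-[.5427,.1285];a=np.radians(78.5);print("in square axes y",v@[np.cos(a),np.sin(a)],"x",v@[np.sin(a),-np.cos(a)])
T0=load("top0.npz")
for nm,lo,hi in(("violet",(115,120,60),(140,255,255)),("orange",(5,150,100),(20,255,255))):
    for D in(T0,d):
        print(nm,[c.round(1) for c,s,m in blobs(D,lo,hi) if 150<c[0]<330 and c[1]>200])
g=lambda D,x,y,w,h:cv2.cvtColor(D["img"],cv2.COLOR_RGB2GRAY)[y:y+h,x:x+w]
for D in(T0,d):
    m=(g(D,243,270,30,25)>180); ys,xs=np.nonzero(m); print("white",xs.mean()+243,ys.mean()+270)
for nm,(x,y,w,h) in {"beaker":(345,120,45,45),"balance":(365,250,80,40)}.items():
    print(nm,cv2.phaseCorrelate(g(T0,x,y,w,h).astype(np.float32),g(d,x,y,w,h).astype(np.float32)))
E
```

```text
pan c [0.5431 0.1258] r 0.05584935575487513
in square axes y -0.002599926984338498 x 0.0009656432366576919
violet [array([190.6, 281.8])]
violet [array([284.8, 230.5])]
orange [array([225.8, 281.5])]
orange [array([180.5, 225.7]), array([225.4, 281. ])]
white 252.9217877094972 283.0
white 252.9217877094972 283.0
beaker ((0.5374013614383735, 0.4641948541848322), 0.9559235269052011)
balance ((-0.20604632111948717, -0.020998465994914284), 0.7223015722632408)
```

```bash
python3 - <<'E'
from plant import job,get_state
print(get_state()["clock"],get_state()["contact_force"]); print(job.finish_job())
E
```

```text
29.4667 [-0.07289299 -1.05791659  0.06965055]
the job is handed in; nothing more can be done
None
```

The job is done and handed in at about 29.5 s of the 54 s allowed. I lifted the pan off the balance by its handle and set it upright in the lime square, with the handle pointing away from the tray. I then set the violet tub on the ring and let go; the tray tipped and the tub slid into the pan.

**Last checks:**
- **Pan:** its centre is about 2.6 mm from the square's centre, against 10 mm of room on each side.
- **Tub and tray:** the violet tub lies on its side inside the pan, and the tray is level again.
- **Other objects:** the orange and white tubs moved less than 0.7 pixel between the first and last pictures. The beaker compared 0.5 pixel different (about 1 mm). The arm never went near the beaker, so I put that down to lighting.
- **Robot:** the gripper is clear of everything.

**What didn't go to plan:**
- My first handle direction brought joint 6 close to its range limit, so I turned the pan about 45° further before setting it down.
- The pan hung slightly tilted in the grip and touched down far edge first. The force on the tool was 14.6 N, so I loosened the grip gradually to let the pan settle flat.
- One colour-based measurement put the held tub about 7 mm off. A finger was hiding part of the lid, and the visible outline matched the expected position to about half a pixel, so I went by the outline.

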